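Bring a retaining ring to its groove with circlip pliers and hold it open there

TASK

Secure the empty take-up reel on its spindle: pick up the circlip pliers from their rest, put the two tips between the ends of the retaining ring on the kit tray, squeeze the handles to spread the ring, and carry it on the pliers over the spindle nose down to the groove just above the washer. Finish there still holding: the handles stay fully squeezed in the gripper, so that the ring stands wide open around the spindle, level, at the height of the groove, and is not let go. Handle the ring with the pliers only, and leave the other things on the table where they are.

Things in the scene. Friction and masses are not known exactly. Their poses are not given: they have to be found in the camera images.
- pliers: External circlip pliers, dark steel, black sleeves, 194 mm, about 150 g, lying flat on their rest, bent tips down. Origin: pivot axis, at the underside of jaws and handles; x to the jaws, y left, z up. Jaws 10 mm high to x = 77 mm. Sprung halves: squeezing the handles along y drives the tips APART. Centre of mass about 43 mm behind the pivot.
- pliers_tips (a point): On the pliers at (75, 0, -26) mm: midway between the lower ends of the two tips. The tips are round pins, 4 mm diameter, pointing 26 mm down below the jaws' underside, at y = +-4 mm when relaxed; squeezed to the stop they stand at x = 72, y = +-21.7 mm. Carried ring: let the pins reach 2 to 4 mm below its underside.
- pliers_handles (a point): On the pliers at (-55, 0, 6) mm: where to grip, midway between the handle sleeves, which run x = -26 to -116 mm, parallel when relaxed, 12 mm high, 11 mm thick, 64 mm over both. They yield above about 10 N; with the ring spread they reach the built-in stop at about 22 N, 36 mm over both here. Closing the gripper fully with 40 N or more does it; closing to 60 to 62 mm holds them almost relaxed.
- pliers_left (a joint): Angle by which each half of the pliers is squeezed (both halves move alike), rad: 0 relaxed, tips together; 0.24 at the stop, tips fully apart.
- pliers_rest: Fixed aluminium rest: a 6 mm plate with two uprights 10 mm thick, tops 45 mm above the table; one under the pliers' pivot (40 mm wide), one 98 mm behind (80 mm wide). Between them, under the place to grip, 88 mm of length is free. Origin: on the table under the front upright; x points as the plier jaws do, z up.
- circlip: Retaining ring, plain steel, 24 g, 4 mm thick, inside 36, outside 45 mm diameter, flat on the kit tray, open ends over its cut-out. Origin: centre of the bore, underside; the gap looks to -x, z up. Each end has a lug (x = -20 to -33 mm, out to y = +-20 mm) with a V notch facing the other lug; 19 mm free between lugs. Unspread it does not pass over the spindle.
- circlip_eyes (a point): On the ring at (-25, 0, 0) mm: midway between the bottoms of its two V notches, which lie at y = +-13.5 mm, mouths 9 mm wide along x. Put the relaxed plier tips down here, pliers' x along the ring's x (handles on the gap side); when spread, the pins slip into the notches and carry the ring by its spring force (about 6 N each).
- circlip_bore (a point): On the ring at (-3.5, 0, 0) mm: middle of its opening when fully spread, underside. With this point on the spindle axis the spread ring clears the spindle by about 2 mm all round.
- circlip_left (a joint): Angle by which each arm of the ring is spread (both alike), rad: 0 free; about 0.25 with the pliers at their stop; it passes over the spindle from about 0.17 on.
- kit_tray: Fixed dark grey plastic tray, 110 x 130 mm, 30 mm high. Origin under its centre, z up. A cut-out in the front (-x) edge, 80 mm wide and 40 mm deep (ends at x = -15 mm), is open down to the table, so that pins can reach below the ring, whose origin lies near x = 0, y = 0.
- spindle: Upright spindle with an empty black reel (flanges 180 mm diameter, upper one 88 mm above the table), fixed. Origin: on the table, on the axis; z up. A boss 48 mm in diameter and a steel washer of 50 mm (top at 100 mm) surround the shaft; above the groove the steel nose is 38 mm in diameter to 118 mm, with a chamfer to 28 mm at 124 mm.
- groove (a point): On the spindle axis, 100 mm above the table: lower edge of the groove (34.6 mm diameter, 6.5 mm wide), level with the washer's top face. The ring's underside belongs here, resting on the washer or up to 2 mm above it.
- spare_washer: Bystander: small thick steel washer, 28 mm diameter, 5 mm thick, lying on the back of the kit tray.
- cap_screw: Bystander: dark cap screw standing on its head on the kit tray, 16 mm diameter, 30 mm high.
- lens_tube: Bystander: black lens tube standing on the table, 31 mm diameter, 45 mm high.
- pillar: Bystander: steel pedestal pillar standing on the table, 25 mm diameter, 55 mm high.
- ball_driver: Bystander: screwdriver lying on the table beyond the tray, 170 mm long.
- fork_clamp: Bystander: black fork clamp lying on the table between robot and tray, 82 x 25 mm, 10 mm high.
- optic_case: Bystander: clear plastic case with an optic, 44 x 44 mm, 20 mm high, lying between robot and tray.
Not all that is in view belongs to the job. Leave any blue or red look-alike of the circlip alone.

How it is judged:
By the outcome, as a careful person would: the job done as asked, in the order asked, and still so for the second after the job is handed in, while the arm keeps its last pose, push and grip.
It also fails if it takes over 54 s, if anything falls off the work surface, if the arm or the gripper's body presses on something with over 40 N, if the wrist force passes 120 N, or if a joint passes its speed limit or range.

ROBOT

A 6-joint arm with a two-finger parallel gripper is mounted at the origin on the work surface. World frame = base frame: x ahead of the robot, y to its left, z up, the work surface at z = 0. Lengths are in m, angles in rad, forces in N, time in s.
With the tool pointing down it reaches from about 0.375 to 0.75 m from the base axis. Payload 9 kg.
Tool frame: the origin (TCP) lies between the finger pads; the fingertips stand 25 mm ahead of it and the grasp point (between the pads) lies 6 mm ahead of it; z points along the fingers, x is the direction in which the jaws open and shut, and the axes are right-handed (so a half turn about z gives the same grasp; the last joint's range is limited). The gripper opens to 85 mm and grips with 20 to 120 N. Pads are 22 mm wide; open, the fingers measure 114 mm over their backs; the gripper's body (76 mm by 85 mm) begins 54 mm behind the grasp point. The pads swing forward as they close: fully open they stand 13 mm farther back than shut.
Start: joints at [-1.497, 0.104, 0.097, 1.564, 0, 1.353], TCP at [0.173, -0.575, 0.256] pointing down, gripper open.
Joint ranges: [-2.99, 2.99], [-0.84, 1.86], [-1.1, 1.16], [-1.84, 2.11], [-1.51, 1.56], [-3.14, 3.14]. Speed limits (rad/s): [2.22, 2.22, 2.57, 3.14, 3.14, 3.14].

INTERFACE

Orientations are given as a rotation vector (axis times angle).
In Python, from plant import r gives the robot as it stands.
- The arm moves only by the tool send_rows, never from a script. Its arguments are lists of equal length, an entry for each row: "offset": the shift along the tool's x, y, z in m, a list of three; "twist": the turn about the tool's z in degrees; "jaw": the opening, from 0 (shut) to 1 (fully open). In form: {"offset": [[x, y, z], ...], "twist": [twist, ...], "jaw": [jaw, ...]}. A call has 1 to 10 rows; each row is the pose to reach, as a shift and turn from the pose commanded when the call began, along the tool's axes at that moment; what a row does not reach only later rows make up. A row lasts 1/12 s, in which the tool goes at most 41.7 mm and 7.16 degrees, less where a joint would pass 70% of its speed; a pose out of reach is approached as far as the arm can. A call with a gripper value outside its range is refused whole. The fingers move at their own pace and stop on an object; the grip force is fixed at half the most. Time passes only in rows, so rows that repeat a pose let the fingers close. It gives the time, the measured TCP pose, the force and the opening at its end, in the units of the state.
- r.state(): the state, without advancing time (a new reading comes with each control period).
- r.grab_frame(name): name is "scene" or "side" or "wrist"; returns (picture, depth): 400x640x3 uint8, red, green, blue; 400x640 float32, m along the optical axis (not along the pixel's ray), 0 where there is no reading.
- r.camera_info(name): a dict with "intrinsics" (3x3 intrinsics, pixels), "dist_coeffs" ([k1, k2, p1, p2, k3] as OpenCV has them; the pictures are not rectified), "world_to_cam" (4x4, takes a point from world to camera coordinates); the wrist camera has in their place "tool_from_camera" (4x4, takes a point from camera to tool coordinates, whose origin is the TCP and whose axes are the tool frame's). Camera axes: x right, y down, z forward; pixel columns grow to the right and rows downward; lengths in m; the calibration is good to about 2 mm. A picture is of the moment at which its call begins: read the wrist's pose just before it. camera_info takes no time and is no camera call.
- r.hand_in(): hands the job in, once; it reports no verdict.
The state is a dict: "time": time; "q": joint angles; "joint_velocities": joint speeds; "effort": joint torques, N m; "tcp_pos": TCP position; "orientation": TCP orientation; "force": force on the tool from outside, world axes, zero at the start; "moment": the same for the moment, N m; "opening": finger opening in m.
Only numpy, scipy, OpenCV 4.12 (cv2) and the standard library are available. Lean on these libraries where they do the work, as an engineer would, in place of code of your own. Each camera call takes 0.05 s, during which the arm holds its last target.

## Working session

There is one attempt and no reset: what is moved stays moved. The work goes in short steps, Python scripts to look and compute and a tool call to move; the robot and the scene stay as the last step left them, time stands still between calls to the robot, and variables do not carry over. Pictures are saved under pics/ and viewed, and the job is handed in when it is done.

Besides the shell and the picture viewer there is one more tool, called after "Call:" as a command line: name --pt "numbers of a row" for each row, then --argument value for the rest. send_rows: Moves the arm, as the interface text tells. Its arguments: {"type":"object","properties":{"offset":{"type":"array"},"twist":{"type":"array"},"jaw":{"type":"array"}},"required":["offset","twist","jaw"]}

```bash
ls; mkdir -p pics; python3 - <<'E'
from plant import r
import cv2,numpy as np
np.set_printoptions(precision=4,suppress=True)
s=r.state();print(s)
for n in ["scene","side","wrist"]:
    im,d=r.grab_frame(n)
    cv2.imwrite(f"pics/{n}0.png",im[:,:,::-1]); np.save(f"pics/{n}0.npy",d)
    print(n,r.camera_info(n))
E
```

```text
pics
{'time': 0.0, 'q': array([-1.4967,  0.1047,  0.0965,  1.5639, -0.    ,  1.3531]), 'joint_velocities': array([ 0.0023, -0.0002,  0.0003,  0.    ,  0.0008, -0.0008]), 'effort': array([  0.0006, -55.6929,  50.3649,   0.0166,  -0.0003,  -0.    ]), 'tcp_pos': array([ 0.1726, -0.5743,  0.2555]), 'orientation': array([-2.52  ,  1.8743,  0.0014]), 'force': array([ 0.4731, -0.1603, -0.6255]), 'moment': array([-0.0456,  0.0227,  0.0193]), 'opening': 0.08540955334095605}
scene {'intrinsics': array([[455.3525,   0.    , 316.3842],
       [  0.    , 455.3525, 195.2221],
       [  0.    ,   0.    ,   1.    ]]), 'dist_coeffs': array([-0.0546,  0.    ,  0.    ,  0.    ,  0.    ]), 'world_to_cam': array([[ 0.2253,  0.9743,  0.0076, -0.1473],
       [ 0.799 , -0.1803, -0.5736, -0.4273],
       [-0.5575,  0.1353, -0.8191,  1.1985],
       [ 0.    ,  0.    ,  0.    ,  1.    ]])}
side {'intrinsics': array([[426.8672,   0.    , 320.5555],
       [  0.    , 426.8672, 204.9562],
       [  0.    ,   0.    ,   1.    ]]), 'dist_coeffs': array([0.0331, 0.    , 0.    , 0.    , 0.    ]), 'world_to_cam': array([[-0.9841, -0.1767,  0.0179,  0.5648],
       [-0.1216,  0.5967, -0.7932,  0.1191],
       [ 0.1295, -0.7828, -0.6087,  0.8197],
       [ 0.    ,  0.    ,  0.    ,  1.    ]])}
wrist {'intrinsics': array([[331.3939,   0.    , 319.4236],
       [  0.    , 331.3939, 196.0388],
       [  0.    ,   0.    ,   1.    ]]), 'dist_coeffs': array([-0.0315,  0.    ,  0.    ,  0.    ,  0.    ]), 'tool_from_camera': array([[ 1.    ,  0.0006, -0.0005, -0.0008],
       [-0.0004,  0.9623,  0.272 , -0.0686],
       [ 0.0006, -0.272 ,  0.9623, -0.1173],
       [ 0.    ,  0.    ,  0.    ,  1.    ]])}
```

View pics/scene0.png

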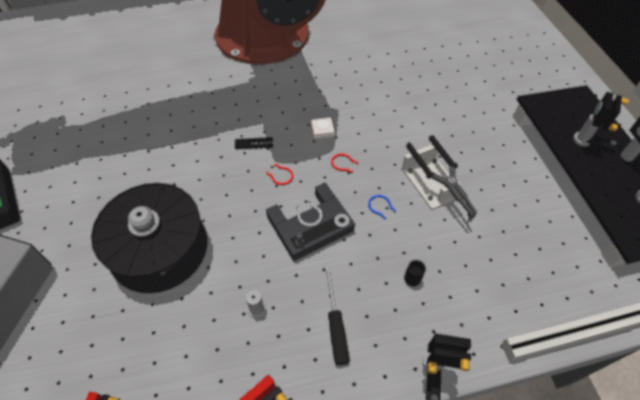

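View pics/side0.png

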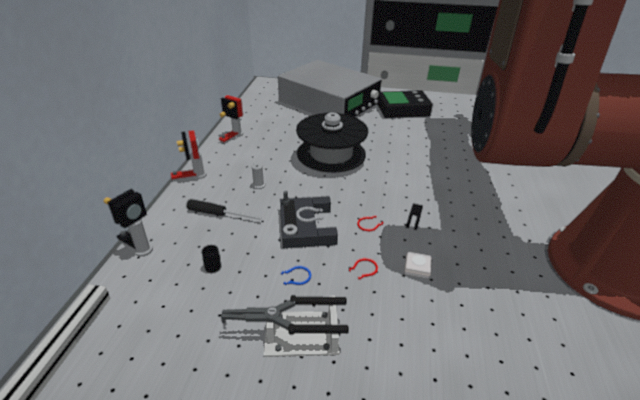

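View pics/wrist0.png

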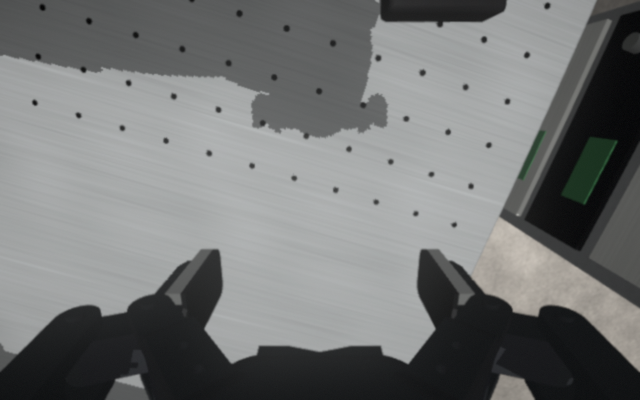

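Scene view: pliers on the rest around (438,180), the plain circlip on the tray at (311,215), and the spindle nose at (143,213). Look-alikes for the ring are red at (282,175) and (343,162), blue at (381,205), and the spare washer at (342,220). I choose the grey one at (311,215) with its gap over the cut-out, and check it in a close crop.

```bash
cat > h.py <<'E'
from plant import r
import cv2,numpy as np
from scipy.spatial.transform import Rotation as R
np.set_printoptions(precision=4,suppress=True)
def cam(name,state=None):
    c=r.camera_info(name)
    if name=="wrist":
        s=state or r.state()
        T=np.eye(4);T[:3,:3]=R.from_rotvec(s['orientation']).as_matrix();T[:3,3]=s['tcp_pos']
        c['world_to_cam']=np.linalg.inv(T@c['tool_from_camera'])
    return c
def ray(c,uv):
    uv=np.atleast_2d(np.array(uv,float)).reshape(-1,1,2)
    n=cv2.undistortPoints(uv,c['intrinsics'],c['dist_coeffs']).reshape(-1,2)
    d=np.c_[n,np.ones(len(n))]
    W=c['world_to_cam'];Rm=W[:3,:3];o=-Rm.T@W[:3,3]
    return o,d@Rm
def plane(c,uv,z):
    o,d=ray(c,uv); t=(z-o[2])/d[:,2]; return o+d*t[:,None]
def tri(rays):
    A=np.zeros((3,3));b=np.zeros(3)
    for o,d in rays:
        d=d/np.linalg.norm(d);P=np.eye(3)-np.outer(d,d);A+=P;b+=P@o
    p=np.linalg.solve(A,b)
    return p,[np.linalg.norm(np.cross(p-o,d/np.linalg.norm(d))) for o,d in rays]
def proj(c,P):
    W=c['world_to_cam'];rv,_=cv2.Rodrigues(W[:3,:3])
    return cv2.projectPoints(np.atleast_2d(np.array(P,float)),rv,W[:3,3],c['intrinsics'],c['dist_coeffs'])[0].reshape(-1,2)
def crop(img,box,k,out):
    x0,y0,x1,y1=box; cv2.imwrite(out,cv2.resize(img[y0:y1,x0:x1],None,fx=k,fy=k,interpolation=cv2.INTER_CUBIC))
E
python3 - <<'E'
from h import *
s=cv2.imread("pics/scene0.png");d=cv2.imread("pics/side0.png")
crop(s,(255,150,365,265),5,"pics/s_tray.png")
a=cv2.resize(s[125:240,390:490],None,fx=4,fy=4,interpolation=2);
crop(s,(390,125,490,240),5,"pics/s_pl.png")
crop(d,(210,280,360,365),5,"pics/d_pl.png")
crop(d,(270,185,345,255),7,"pics/d_tray.png")
crop(s,(85,175,215,295),4,"pics/s_sp.png")
E
```

```text
(no output)
```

View pics/s_tray.png

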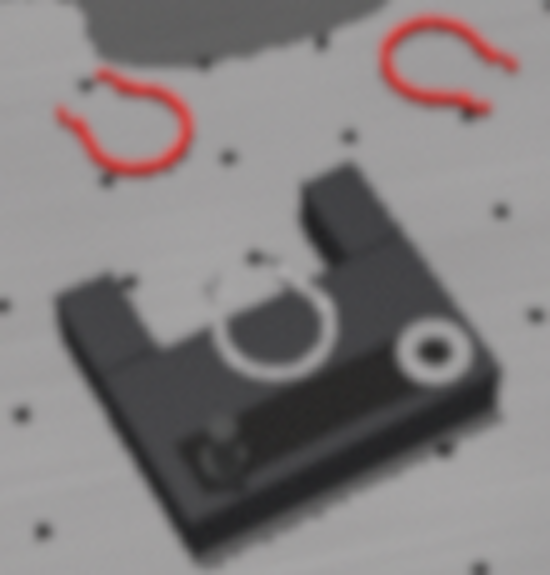

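View pics/s_pl.png

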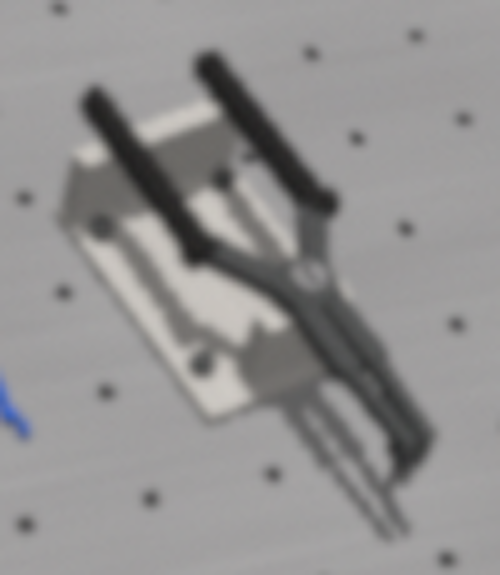

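View pics/d_pl.png

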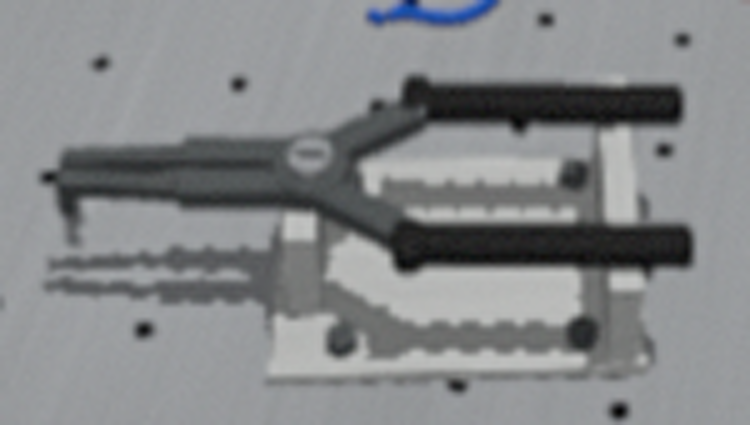

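View pics/d_tray.png

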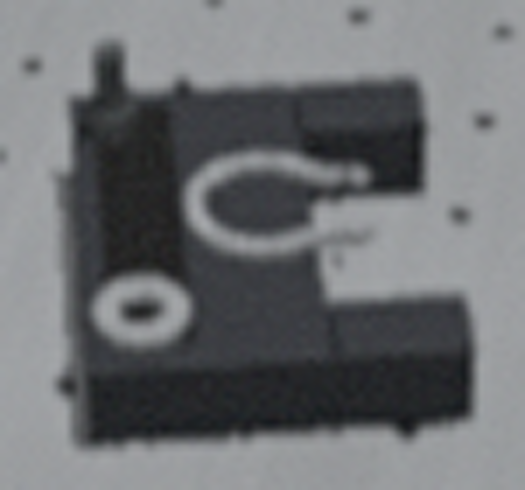

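View pics/s_sp.png

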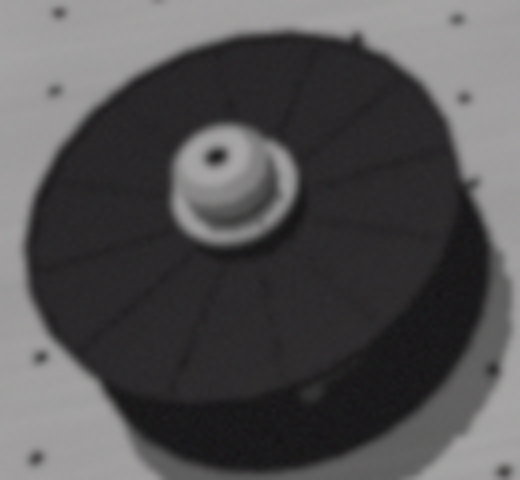

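The crop shows a plain grey ring on the tray, gap over the cut-out. Pliers are clear in both views. Next I measure coarsely.

```bash
python3 - <<'E'
from h import *
s=cam("scene");d=cam("side")
T=lambda a,b: tri([(lambda o,x:(o,x[0]))(*ray(s,a)),(lambda o,x:(o,x[0]))(*ray(d,b))])
S=lambda x,y:(390+x/5-.4,125+y/5-.4); D=lambda x,y:(210+x/5-.4,280+y/5-.4)
print("pivot",T(S(310,272),D(310,155)))
hl=plane(s,[S(95,97),S(200,250),S(208,62),S(325,203)],.051);print("scene handles",hl)
hs=plane(d,[D(680,104),D(412,95),D(690,246),D(405,247)],.051);print("side handles",hs)
for h in(hl,hs):
  v=h[1]-h[0]+h[3]-h[2];print("yaw jaws",np.degrees(np.arctan2(v[1],v[0])), "mid",h.mean(0), np.linalg.norm(h[0]-h[1]),np.linalg.norm(h[3]-h[2]))
t=lambda x,y:(255+x/5-.4,150+y/5-.4); u=lambda x,y:(270+x/7-.43,185+y/7-.43)
print("ring c scene",plane(s,[t(276,325)],.034),"side",plane(d,[u(258,202)],.034))
print("tray scene corners back",plane(s,[t(197,520),t(497,372),t(350,163),t(62,300)],.03))
print("tray side",plane(d,[u(82,360),u(75,100),u(415,80),u(465,297)],.03))
k=lambda x,y:(85+x/4-.4,175+y/4-.4)
print("nose top scene",plane(s,[k(215,157)],.124), "washer", plane(s,[k(172,195),k(298,180),k(225,245)],.1))
im=cv2.imread("pics/side0.png");crop(im,(290,100,380,180),7,"pics/d_sp.png")
E
```

```text
pivot (array([0.6016, 0.2719, 0.0609]), [np.float64(0.00010672098693922176), np.float64(0.00010672098693929367)])
scene handles [[0.4938 0.2268 0.051 ]
 [0.5761 0.2399 0.051 ]
 [0.4858 0.2786 0.051 ]
 [0.5651 0.2964 0.051 ]]
side handles [[0.4945 0.2227 0.051 ]
 [0.5787 0.2354 0.051 ]
 [0.4847 0.2752 0.051 ]
 [0.5676 0.2916 0.051 ]]
yaw jaws 10.801368218316282 mid [0.5302 0.2604 0.051 ] 0.08341250468678432 0.08127810710503938
yaw jaws 9.876315957991858 mid [0.5314 0.2562 0.051 ] 0.08513875842352324 0.08455093153815647
ring c scene [[ 0.6034 -0.001   0.034 ]] side [[ 0.6045 -0.002   0.034 ]]
tray scene corners back [[ 0.6735 -0.0448  0.03  ]
 [ 0.6384  0.0736  0.03  ]
 [ 0.5346  0.0437  0.03  ]
 [ 0.5727 -0.0755  0.03  ]]
tray side [[ 0.6391  0.0714  0.03  ]
 [ 0.6711 -0.0451  0.03  ]
 [ 0.5698 -0.0765  0.03  ]
 [ 0.5389  0.0238  0.03  ]]
nose top scene [[ 0.5977 -0.2817  0.124 ]] washer [[ 0.5954 -0.3066  0.1   ]
 [ 0.5994 -0.2551  0.1   ]
 [ 0.6244 -0.2853  0.1   ]]
```

View pics/d_sp.png

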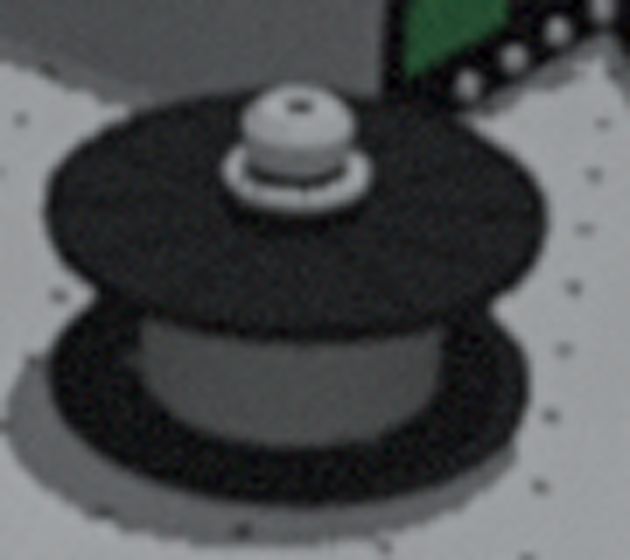

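```bash
python3 - <<'E'
from h import *
st=r.state();M=R.from_rotvec(st['orientation']).as_matrix();print(M)
d=cam("side");print("nose side",plane(d,[(332.4,114.7)],.124))
print("tcp ang",np.degrees(np.arctan2(M[1],M[0])))
E
```

```text
[[ 0.2877 -0.9577 -0.0001]
 [-0.9577 -0.2877  0.001 ]
 [-0.001  -0.0002 -1.    ]]
nose side [[ 0.5975 -0.2818  0.124 ]]
tcp ang [ -73.2817 -163.2817   93.8012]
```

Call:
send_rows --pt "-0.103 -0.485 0" --pt "-0.103 -0.485 0" --pt "-0.103 -0.485 0" --pt "-0.103 -0.485 0" --pt "-0.103 -0.485 0" --pt "-0.103 -0.485 0" --pt "-0.103 -0.485 0" --pt "-0.103 -0.485 0" --pt "-0.103 -0.485 0" --pt "-0.103 -0.485 0" --twist '[-84,-84,-84,-84,-84,-84,-84,-84,-84,-84]' --jaw '[1,1,1,1,1,1,1,1,1,1]'

```text
time: 0.98
tcp_pos: [0.5396, -0.373, 0.2561]
orientation: [-3.141, 0.036, 0.0]
force: [0.6, -1.6, 0.5]
opening: 0.0851
```

Call:
send_rows --pt "0.029 -0.018 0" --pt "0.057 -0.037 0" --pt "0.057 -0.037 0" --pt "0.057 -0.037 0" --twist '[0,0,0,0]' --jaw '[1,1,1,1]'

```text
time: 1.32
tcp_pos: [0.5972, -0.3377, 0.2553]
orientation: [-3.141, 0.041, 0.002]
force: [-0.3, -0.1, 0.4]
opening: 0.0854
```

```bash
cat > look.py <<'E'
from h import *
import sys,pickle
n,tag=sys.argv[1],sys.argv[2]
st=r.state();im,d=r.grab_frame(n);cv2.imwrite(f"pics/{n}_{tag}.png",im[:,:,::-1]);np.save(f"pics/{n}_{tag}.npy",d)
pickle.dump(st,open(f"pics/{n}_{tag}.pkl","wb"))
M=R.from_rotvec(st['orientation']).as_matrix()
print(st['time'],st['tcp_pos'],"yawx",np.degrees(np.arctan2(M[1,0],M[0,0])),"z",M[:,2],st['force'],st['opening'])
E
python3 look.py wrist sp1
```

```text
1.3167 [ 0.5972 -0.3377  0.2553] yawx -1.4970618085386536 z [-0.001   0.0008 -1.    ] [-0.3199 -0.0567  0.4328] 0.08543847788400101
```

View pics/wrist_sp1.png

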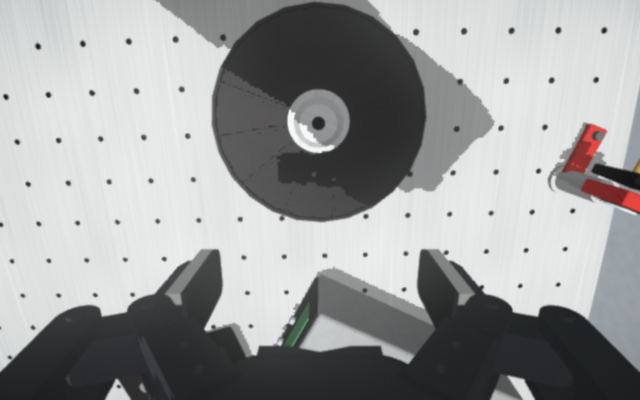

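Wrist view: the hole in the nose top is at (318,123), and the reel disc spans columns 213-426.

```bash
cat > p.py <<'E'
E
python3 - <<'E'
from h import *
import pickle
st=pickle.load(open("pics/wrist_sp1.pkl","rb"));c=cam("wrist",st)
im=cv2.imread("pics/wrist_sp1.png");g=cv2.cvtColor(im,6)
m=(g[100:150,295:345]<60).astype(np.uint8);n,l,s,ce=cv2.connectedComponentsWithStats(m);print(s,ce+[295,100])
m=(g<75).astype(np.uint8);m[240:]=0
cs=max(cv2.findContours(m,0,1)[0],key=cv2.contourArea);e=cv2.fitEllipse(cs);print(e)
print("hole",plane(c,[(318.4,123.3)],.124))
print("flange", plane(c,[(np.array(e[0]))],.088))
E
```

```text
[[   0    0   50   50 2348]
 [  49    0    1    2    2]
 [  18   18   11   11  102]
 [  40   40   10   10   48]] [[319.1031 124.1422]
 [344.     100.5   ]
 [317.9706 122.951 ]
 [341.1458 146.2917]]
((331.93206787109375, 104.15323638916016), (174.531005859375, 221.4817657470703), 149.34201049804688)
hole [[ 0.5971 -0.2825  0.124 ]]
flange [[ 0.6086 -0.2693  0.088 ]]
```

Call:
send_rows --pt "0.046 -0.352 0.055" --pt "0.046 -0.352 0.055" --pt "0.046 -0.352 0.055" --pt "0.046 -0.352 0.055" --pt "0.046 -0.352 0.055" --pt "0.046 -0.352 0.055" --pt "0.046 -0.352 0.055" --pt "0.046 -0.352 0.055" --pt "0.046 -0.352 0.055" --pt "0.046 -0.352 0.055" --twist '[-108,-108,-108,-108,-108,-108,-108,-108,-108,-108]' --jaw '[1,1,1,1,1,1,1,1,1,1]'

```text
time: 2.2
tcp_pos: [0.6515, 0.0151, 0.2003]
orientation: [-2.564, -1.812, 0.001]
force: [0.5, -0.7, 0.3]
opening: 0.0856
```

Call:
send_rows --pt "0 0 0" --pt "0 0 0" --pt "0 0 0" --pt "0 0 0" --pt "0 0 0" --pt "0 0 0" --pt "0 0 0" --twist '[-36,-36,-36,-36,-36,-36,-36]' --jaw '[1,1,1,1,1,1,1]'

```text
time: 2.78
tcp_pos: [0.652, 0.0101, 0.2014]
orientation: [1.898, 2.503, -0.0]
force: [0.4, 0.3, 0.2]
opening: 0.0851
```

```bash
python3 look.py wrist ri1; python3 -c "
from h import *
im=cv2.imread('pics/wrist_ri1.png');crop(im,(250,60,410,210),5,'pics/ri1c.png')"
```

```text
2.7833 [0.652  0.0101 0.2014] yawx 105.65899233433515 z [ 0.     -0.0003 -1.    ] [0.4088 0.3499 0.1774] 0.08508171402587791
```

View pics/wrist_ri1.png

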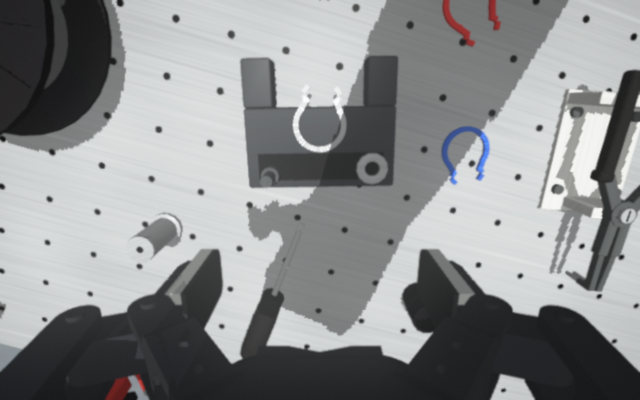

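View pics/ri1c.png

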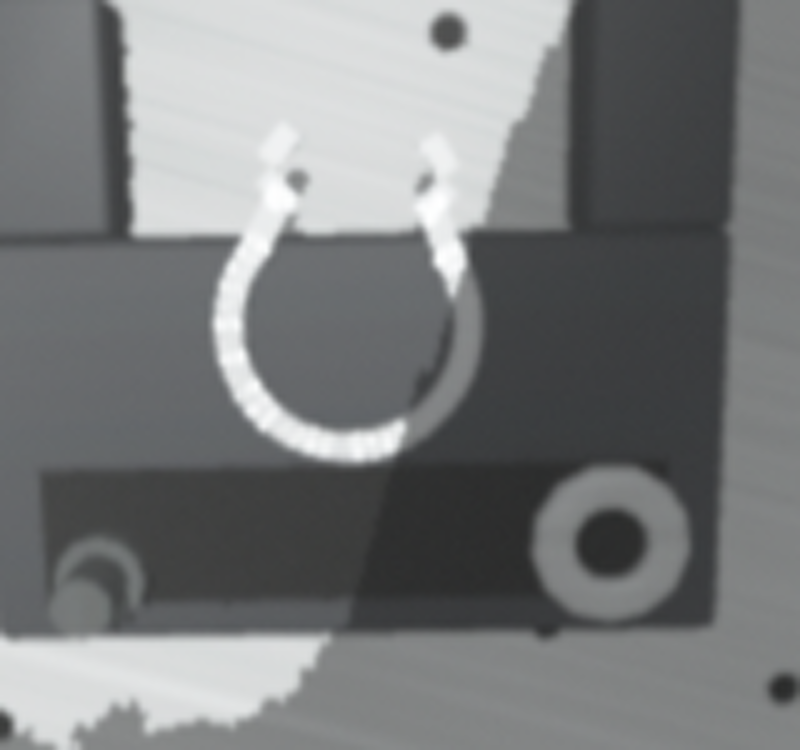

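The wrist crop shows the bright ring with its outer edge at crop columns 213-483 and bottom at row 465. The notch marks are at crop (297,181) and (427,183), over the cut-out.

```bash
python3 - <<'E'
from h import *
import pickle
st=pickle.load(open("pics/wrist_ri1.pkl","rb"));c=cam("wrist",st)
f=lambda p:[(250+x/5-.4,60+y/5-.4) for x,y in p]
# outer edge points, hand-read
P=plane(c,f([(213,325),(483,325),(348,465),(225,390),(472,390),(275,442),(425,442)]),.032)[:,:2]
A=np.c_[2*P,np.ones(len(P))];s=np.linalg.lstsq(A,(P**2).sum(1),rcond=None)[0];cx=s[:2];print("center",cx,"R",np.sqrt(s[2]+cx@cx))
Q=plane(c,f([(297,181),(427,183),(281,143),(438,150),(278,190),(433,203)]),.034)[:,:2];print(Q)
for i in(0,2,4):
    m=(Q[i]+Q[i+1])/2;v=cx-m;w=Q[i]-Q[i+1];print("mid",m,"yaw",np.degrees(np.arctan2(v[1],v[0])),"dist",np.linalg.norm(v),"gap",np.linalg.norm(w),"perp yaw",np.degrees(np.arctan2(w[1],w[0]))+90)
T=plane(c,[(246,108.),(395,106.),(250,186.5),(393,185)],.03);print(T)
for a,b in((0,1),(2,3)):
    w=T[b]-T[a];print("tray yaw",np.degrees(np.arctan2(-w[0],w[1])),np.linalg.norm(w))
E
```

```text
center [ 0.6033 -0.0027] R 0.023105463177879
[[ 0.5821 -0.0174]
 [ 0.5766  0.0033]
 [ 0.577  -0.0215]
 [ 0.5711  0.0036]
 [ 0.5843 -0.0201]
 [ 0.5794  0.0052]]
mid [ 0.5794 -0.0071] yaw 10.412469548039278 dist 0.0243007850742101 gap 0.02144770403724889 perp yaw 14.842417745066214
mid [ 0.5741 -0.009 ] yaw 12.196628115479506 dist 0.029864852325974835 gap 0.025789198357477866 perp yaw 13.2441514417078
mid [ 0.5819 -0.0075] yaw 12.61562139287861 dist 0.021922296004481517 gap 0.025709797559293764 perp yaw 11.06113208997202
[[ 0.6059 -0.0662  0.03  ]
 [ 0.5703  0.0545  0.03  ]
 [ 0.6719 -0.0481  0.03  ]
 [ 0.6358  0.0753  0.03  ]]
tray yaw 16.43121869603269 0.12584037274381696
tray yaw 16.29700395832851 0.12859945169507128
```

Call:
send_rows --pt "0.261 0.071 0" --pt "0.261 0.071 0" --pt "0.261 0.071 0" --pt "0.261 0.071 0" --pt "0.261 0.071 0" --pt "0.261 0.071 0" --pt "0.261 0.071 0" --pt "0.261 0.071 0" --pt "0.261 0.071 0" --twist '[5.4,5.4,5.4,5.4,5.4,5.4,5.4,5.4,5.4]' --jaw '[1,1,1,1,1,1,1,1,1]'

```text
time: 3.58
tcp_pos: [0.6485, 0.2826, 0.201]
orientation: [2.009, 2.415, -0.001]
force: [0.5, -0.2, 0.1]
opening: 0.0852
```

```bash
python3 look.py wrist pl1
```

```text
3.5833 [0.6485 0.2826 0.201 ] yawx 100.492281835944 z [-0.0002 -0.0004 -1.    ] [ 0.5397 -0.2109  0.057 ] 0.08522141110137565
```

View pics/wrist_pl1.png

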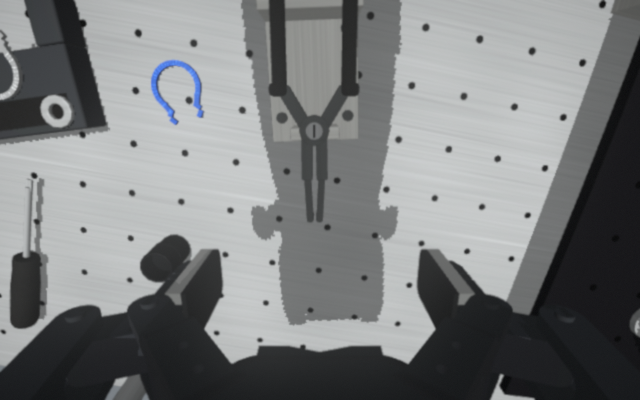

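Wrist view: pivot at (314,131), sleeves centred at columns 279 and 349, jaw ends at (315,220). The pliers stand almost parallel to the tool.

```bash
python3 - <<'E'
from h import *
import pickle
st=pickle.load(open("pics/wrist_pl1.pkl","rb"));c=cam("wrist",st)
im=cv2.imread("pics/wrist_pl1.png");g=cv2.cvtColor(im,6)
for row in(15,30,45,60,75):
    m=np.where(g[row,260:370]<60)[0]+260
    print(row,m.min(),m.max(), np.array_split(m,np.where(np.diff(m)>5)[0]+1)[0][[0,-1]])
piv=plane(c,[(314,130.5)],.059)[0];
jaw=plane(c,[(315,219)],.055)[0];print(piv,jaw,np.linalg.norm(jaw-piv),np.degrees(np.arctan2(*(jaw-piv)[[1,0]])))
for row in(15,75):
    m=np.where(g[row,260:370]<60)[0]+260
    print(row,plane(c,[(m.min()-.5,row),(m.max()+.5,row)],.055), plane(c,[((m.min()+m.max())/2,row)],.055))
E
```

```text
15 270 369 [270 284]
30 271 356 [271 284]
45 272 355 [272 284]
60 272 355 [272 284]
75 273 360 [273 285]
[0.6013 0.2705 0.059 ] [0.6737 0.2844 0.055 ] 0.07390714411995283 10.86918842464701
15 [[0.5264 0.2242 0.055 ]
 [0.5132 0.2952 0.055 ]] [[0.5199 0.2597 0.055 ]]
75 [[0.5667 0.2325 0.055 ]
 [0.5547 0.2975 0.055 ]] [[0.5607 0.265  0.055 ]]
```

```bash
python3 - <<'E'
from h import *
import pickle
st=pickle.load(open("pics/wrist_pl1.pkl","rb"));c=cam("wrist",st)
M=R.from_rotvec(st['orientation']).as_matrix();print(M)
for uv,z in (((313.5,30),.055),((313.5,45),.055),((313.5,60),.055),((314,130.5),.059),((315,219),.055)):
    p=plane(c,[uv],z)[0];print(uv,p,M.T@(p-st['tcp_pos']))
E
```

```text
[[-0.1821  0.9833 -0.0002]
 [ 0.9833  0.1821 -0.0004]
 [-0.0003 -0.0003 -1.    ]]
(313.5, 30) [0.5305 0.2572 0.055 ] [-0.0034 -0.1206  0.146 ]
(313.5, 45) [0.5405 0.2591 0.055 ] [-0.0035 -0.1104  0.146 ]
(313.5, 60) [0.5507 0.2609 0.055 ] [-0.0035 -0.1001  0.146 ]
(314, 130.5) [0.6013 0.2705 0.059 ] [-0.0033 -0.0486  0.142 ]
(315, 219) [0.6737 0.2844 0.055 ] [-0.0028  0.0252  0.146 ]
```

```bash
python3 - <<'E'
from h import *
import pickle
st=pickle.load(open("pics/wrist_pl1.pkl","rb"));c=cam("wrist",st)
np.set_printoptions(precision=5,suppress=True)
print(c['intrinsics'],c['tool_from_camera'],c['dist_coeffs'])
print(cv2.undistortPoints(np.array([[[314,130.5]]]),c['intrinsics'],c['dist_coeffs']))
o,d=ray(c,[(314,130.5)]);M=R.from_rotvec(st['orientation']).as_matrix();print(M.T@(o-st['tcp_pos']),M.T@d[0])
E
```

```text
[[331.39388   0.      319.42364]
 [  0.      331.39388 196.03883]
 [  0.        0.        1.     ]] [[ 1.       0.00019  0.00083  0.00072]
 [-0.00041  0.96173  0.274   -0.06995]
 [-0.00074 -0.274    0.96173 -0.1173 ]
 [ 0.       0.       0.       1.     ]] [-0.03149  0.       0.       0.       0.     ]
[[[-0.01639 -0.19801]]]
[ 0.00072 -0.06995 -0.1173 ] [-0.0156   0.08357  1.016  ]
```

```bash
for i in 1 2; do python3 - <<'E'
from h import *
for i in range(3): print(r.camera_info("wrist")['tool_from_camera'][:3,3], r.camera_info("scene")['world_to_cam'][:3,3])
E
done
```

```text
[ 0.0007 -0.07   -0.1173] [-0.1473 -0.4273  1.1985]
[ 0.0007 -0.07   -0.1173] [-0.1473 -0.4273  1.1985]
[ 0.0007 -0.07   -0.1173] [-0.1473 -0.4273  1.1985]
[ 0.0007 -0.07   -0.1173] [-0.1473 -0.4273  1.1985]
[ 0.0007 -0.07   -0.1173] [-0.1473 -0.4273  1.1985]
[ 0.0007 -0.07   -0.1173] [-0.1473 -0.4273  1.1985]
```

Call:
send_rows --pt "-0.001 -0.035 0" --pt "-0.002 -0.07 0" --pt "-0.0027 -0.1035 0.01" --pt "-0.0027 -0.1035 0.045" --pt "-0.0027 -0.1035 0.08" --pt "-0.0027 -0.1035 0.11" --pt "-0.0027 -0.1035 0.13" --pt "-0.0027 -0.1035 0.145" --pt "-0.0027 -0.1035 0.149" --pt "-0.0027 -0.1035 0.149" --twist '[0,0,0,0,0,0,0,0,0,0]' --jaw '[1,1,1,1,1,1,1,1,1,1]'

```text
time: 4.47
tcp_pos: [0.547, 0.2586, 0.0512]
orientation: [-2.01, -2.413, 0.003]
force: [-0.6, 0.8, 0.8]
opening: 0.0854
```

```bash
python3 look.py wrist pl2; python3 look.py side pl2; python3 -c "
from h import *
im=cv2.imread('pics/side_pl2.png');crop(im,(200,200,400,370),4,'pics/side_pl2c.png')"
```

```text
4.4667 [0.547  0.2586 0.0512] yawx 100.39527740675234 z [-0.002  -0.0008 -1.    ] [-0.5639  0.8362  0.787 ] 0.08543510584840748
4.5167 [0.5478 0.2591 0.0527] yawx 100.42772539505394 z [-0.     -0.0002 -1.    ] [-0.7252  0.1623  0.5232] 0.085569290076941
```

View pics/wrist_pl2.png

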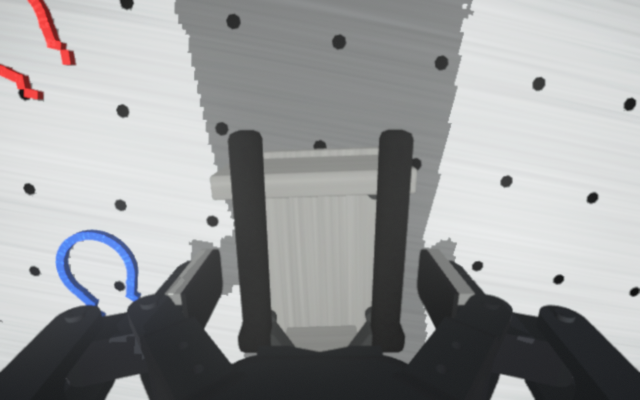

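View pics/side_pl2c.png

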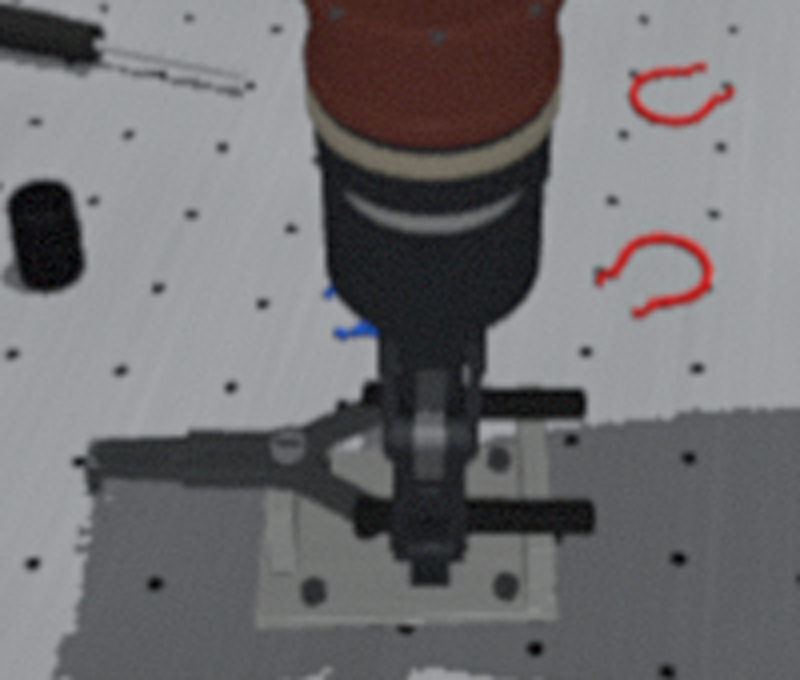

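The wrist view shows the handles (columns 230-412) centred between the pads (220-420). The side view shows the fingers straddling the handles between the uprights. I close to about 61 mm.

Call:
send_rows --pt "0 0 0" --pt "0 0 0" --pt "0 0 0" --pt "0 0 0" --pt "0 0 0" --pt "0 0 0" --twist '[0,0,0,0,0,0]' --jaw '[0.72,0.715,0.715,0.715,0.715,0.715]'

```text
time: 5.07
tcp_pos: [0.5487, 0.2604, 0.0544]
orientation: [2.007, 2.415, 0.003]
force: [-1.8, -1.6, 7.5]
opening: 0.0612
```

```bash
python3 look.py wrist pl3
```

```text
5.0667 [0.5487 0.2604 0.0544] yawx 100.54855919056718 z [ 0.0028  0.0003 -1.    ] [-1.8048 -1.5525  7.5494] 0.06121288944572058
```

View pics/wrist_pl3.png

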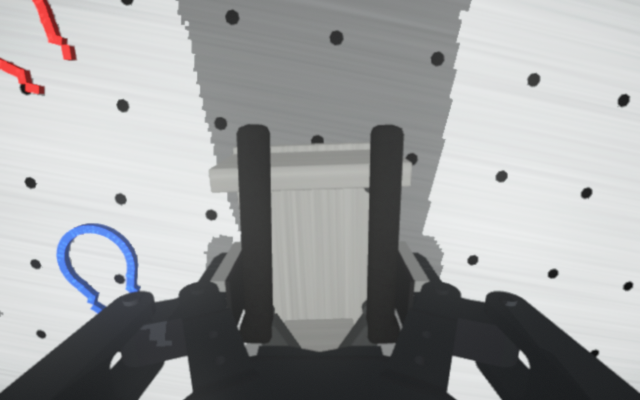

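Handles gripped at 61 mm; lift.

Call:
send_rows --pt "0 0 -0.01" --pt "0 0 -0.03" --pt "0 0 -0.06" --pt "0 0 -0.09" --pt "0 0 -0.115" --pt "0 0 -0.12" --pt "0 0 -0.12" --twist '[0,0,0,0,0,0,0]' --jaw '[0.715,0.715,0.715,0.715,0.715,0.715,0.715]'

```text
time: 5.7
tcp_pos: [0.5489, 0.2606, 0.1752]
orientation: [2.006, 2.414, 0.006]
force: [-0.5, -0.8, -1.7]
opening: 0.0612
```

```bash
python3 look.py side pl4;python3 look.py scene pl4; python3 -c "
from h import *
im=cv2.imread('pics/side_pl4.png');crop(im,(180,180,400,350),3.5,'pics/side_pl4c.png')
im=cv2.imread('pics/scene_pl4.png');crop(im,(370,100,530,250),4,'pics/scene_pl4c.png')"
```

```text
5.7 [0.5489 0.2606 0.1752] yawx 100.5625119035439 z [ 0.0044  0.001  -1.    ] [-0.4822 -0.8132 -1.748 ] 0.06119852419941065
5.75 [0.548  0.2603 0.1729] yawx 100.56085022288086 z [ 0.0014  0.0002 -1.    ] [ 0.6169  0.8008 -1.4902] 0.06155138306102218
```

View pics/side_pl4c.png

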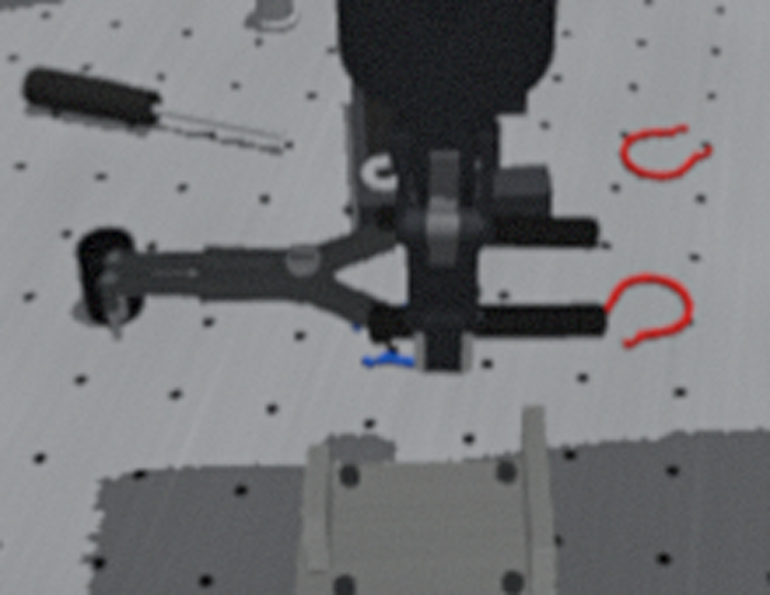

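View pics/scene_pl4c.png

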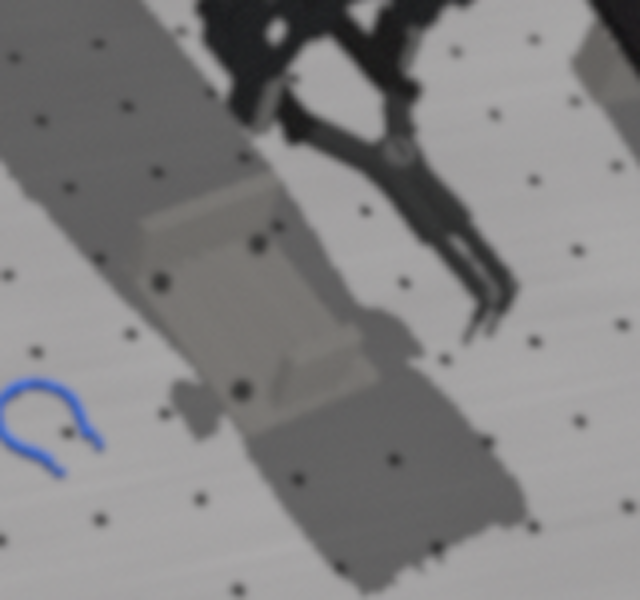

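```bash
python3 - <<'E'
from h import *
s=cam("scene");d=cam("side")
T=lambda a,b: tri([(lambda o,x:(o,x[0]))(*ray(s,a)),(lambda o,x:(o,x[0]))(*ray(d,b))])
st=r.state();M=R.from_rotvec(st['orientation']).as_matrix();print(st['tcp_pos'])
p,e=T((370+398/4-.4,100+152/4-.4),(180+302/3.5-.4,180+262/3.5-.4));print("pivot",p,e,M.T@(p-st['tcp_pos']))
for uv in((470,342),(489,333)):
  p,e=T((370+uv[0]/4-.4,100+uv[1]/4-.4),(180+117/3.5-.4,180+337/3.5-.4));print("pin",p,e,M.T@(p-st['tcp_pos']))
E
```

```text
[0.5472 0.2601 0.1714]
pivot [0.6034 0.2715 0.1777] [np.float64(3.9461725480667166e-05), np.float64(3.946172548053169e-05)] [ 0.0009  0.0574 -0.0064]
pin [0.6771 0.2852 0.1362] [np.float64(0.0016193973593926726), np.float64(0.001619397359392743)] [0.0009 0.1323 0.0351]
pin [0.676  0.2908 0.1413] [np.float64(0.00024816186823752007), np.float64(0.0002481618682373404)] [0.0066 0.1323 0.03  ]
```

Call:
send_rows --pt "-0.01 -0.005 0" --pt "-0.035 -0.019 0" --pt "-0.07 -0.038 0" --pt "-0.105 -0.057 0" --pt "-0.14 -0.076 0" --pt "-0.175 -0.095 0" --pt "-0.21 -0.115 0" --pt "-0.24 -0.131 0" --pt "-0.263 -0.143 0.01" --pt "-0.273 -0.149 0.02" --twist '[0,0,0,-0.5,-1,-1.5,-1.5,-1.5,-1.5,-1.5]' --jaw '[0.715,0.715,0.715,0.715,0.715,0.715,0.715,0.715,0.715,0.715]'

```text
time: 6.63
tcp_pos: [0.4495, -0.0384, 0.1509]
orientation: [-1.979, -2.439, 0.002]
force: [0.4, 1.2, -1.2]
opening: 0.0616
```

Call:
send_rows --pt "0 0 0.02" --pt "0 0 0.035" --pt "0 0 0.045" --pt "0 0 0.045" --pt "0 0 0.045" --twist '[0,0,0,0,0]' --jaw '[0.715,0.715,0.715,0.715,0.715]'

```text
time: 7.05
tcp_pos: [0.4503, -0.0353, 0.1065]
orientation: [-1.975, -2.441, 0.001]
force: [-0.1, -0.2, -0.7]
opening: 0.0611
```

```bash
python3 look.py side ri2;python3 look.py scene ri2; python3 -c "
from h import *
im=cv2.imread('pics/side_ri2.png');crop(im,(270,150,420,260),5,'pics/side_ri2c.png')
im=cv2.imread('pics/scene_ri2.png');crop(im,(255,120,365,240),5,'pics/scene_ri2c.png')"
```

```text
7.05 [ 0.4503 -0.0353  0.1065] yawx 102.06526031374159 z [-0.0019  0.0006 -1.    ] [-0.147  -0.2015 -0.7194] 0.06109597836786879
7.1 [ 0.4509 -0.0354  0.1074] yawx 102.07442856076834 z [-0.0004 -0.     -1.    ] [ 0.7079  0.2693 -1.4296] 0.06119709198722818
```

View pics/side_ri2c.png

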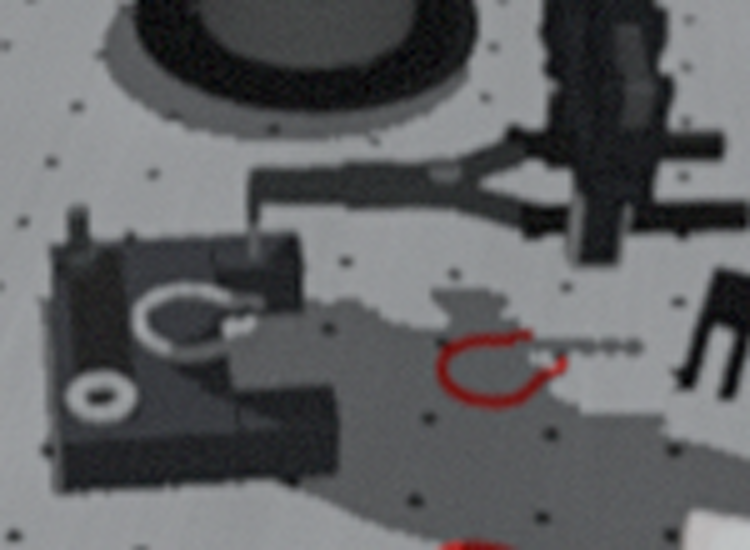

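View pics/scene_ri2c.png

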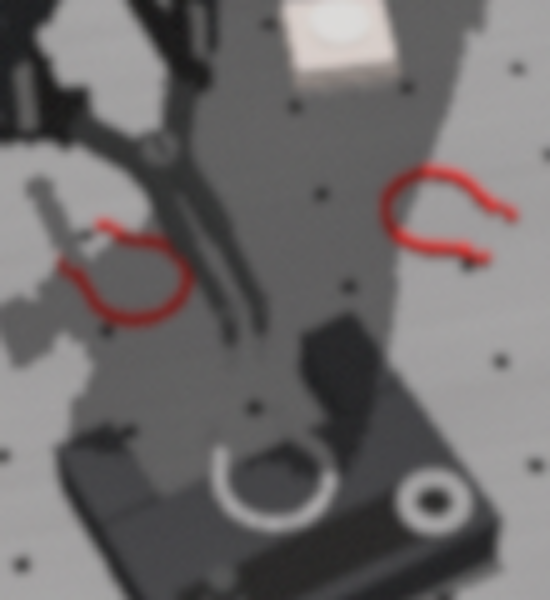

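```bash
python3 - <<'E'
from h import *
s=cam("scene");d=cam("side")
yw=np.radians(12);ex=np.array([np.cos(yw),np.sin(yw),0]);ey=np.array([-np.sin(yw),np.cos(yw),0])
C=np.array([.6036,-.0021,.034]);eye=C-.025*ex
tcp=np.array([.4507,-.0355,.1072]);pm=tcp+.1324*ex+.001*ey;pm[2]=.0715
print("eye",eye,"pin",pm)
pts=[eye+.0135*ey,eye-.0135*ey,pm+.004*ey,pm-.004*ey]
for n,c,b in(("side",d,(290,175,350,235)),("scene",s,(280,175,340,235))):
    im=cv2.imread(f"pics/{n}_ri2.png")[b[1]:b[3],b[0]:b[2]]
    im=cv2.resize(im,None,fx=10,fy=10,interpolation=2);im=cv2.convertScaleAbs(im,alpha=2.2,beta=-60)
    q=proj(c,pts);print(n,q)
    for i,p in enumerate(q): cv2.drawMarker(im,tuple(int(v) for v in ((p-b[:2]+.5)*10)),((0,255,0) if i<2 else (255,255,0)),0,14,1)
    cv2.imwrite(f"pics/{n}_ri2e.png",im)
E
```

```text
eye [ 0.5791 -0.0073  0.034 ] pin [ 0.58   -0.007   0.0715]
side [[319.1982 217.5352]
 [318.8198 209.3497]
 [318.9123 200.0318]
 [318.7983 197.6496]]
scene [[310.2384 201.999 ]
 [296.9847 207.0432]
 [305.6183 192.4472]
 [301.541  193.9717]]
```

View pics/side_ri2e.png

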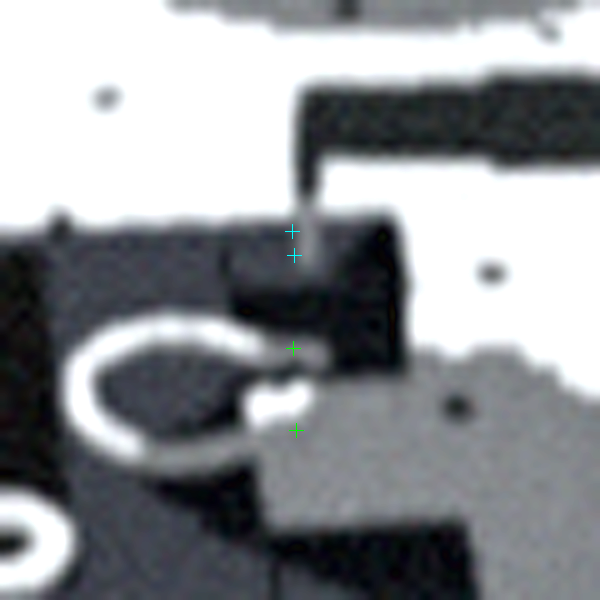

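View pics/scene_ri2e.png

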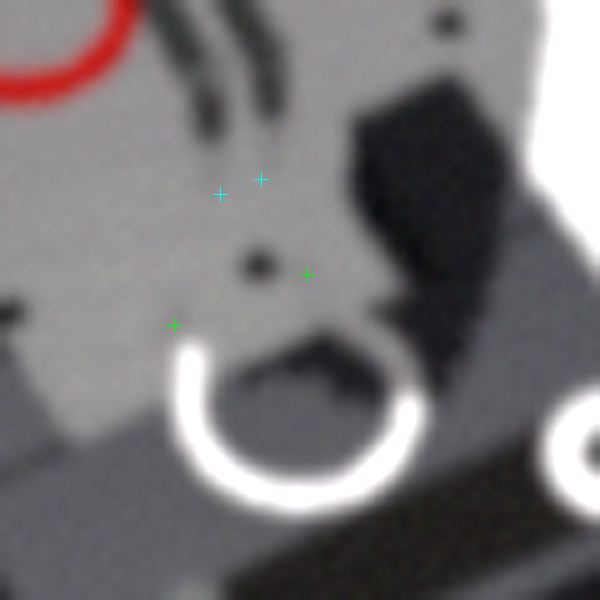

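```bash
python3 - <<'E'
from h import *
s=cam("scene");d=cam("side")
yw=np.radians(12);ex=np.array([np.cos(yw),np.sin(yw),0]);ey=np.array([-np.sin(yw),np.cos(yw),0])
C=np.array([.6036,-.0021,.034])
P=[C]+[C+.0225*(np.cos(a)*ex+np.sin(a)*ey) for a in np.radians([0,90,-90,180])]+[C-.033*ex+.010*ey,C-.033*ex-.010*ey,C-.02*ex+.012*ey,C-.02*ex-.012*ey]
for n,c,b in(("side",d,(290,175,350,235)),("scene",s,(280,175,340,235))):
    print(n,((proj(c,P)-b[:2]+.5)*10).round())
    a=cv2.imread(f"pics/{n}0.png");im=cv2.resize(a[b[1]:b[3],b[0]:b[2]],None,fx=10,fy=10,interpolation=2);im=cv2.convertScaleAbs(im,alpha=1.6,beta=-80)
    for p in (proj(c,P)-b[:2]+.5)*10: cv2.drawMarker(im,tuple(int(v) for v in p),(0,255,0),0,14,1)
    cv2.imwrite(f"pics/{n}_0e.png",im)
E
```

```text
side [[174. 390.]
 [ 64. 390.]
 [174. 459.]
 [173. 323.]
 [283. 389.]
 [336. 419.]
 [332. 359.]
 [272. 426.]
 [269. 353.]]
scene [[297. 403.]
 [349. 499.]
 [408. 360.]
 [185. 447.]
 [247. 310.]
 [273. 249.]
 [175. 286.]
 [311. 298.]
 [193. 343.]]
```

View pics/side_0e.png

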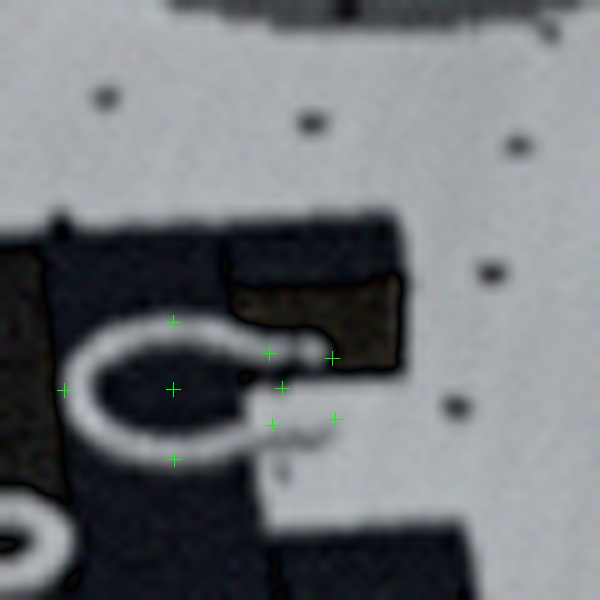

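View pics/scene_0e.png

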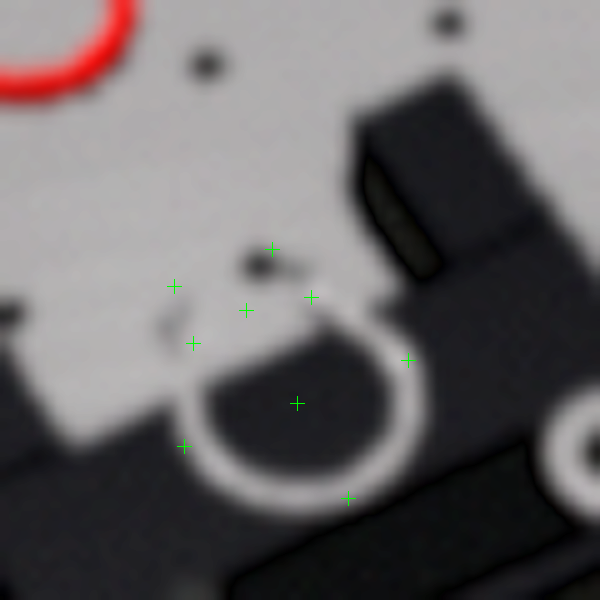

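```bash
python3 - <<'E'
from h import *
for n,b in(("scene",(290,180,320,210)),("side",(305,185,335,215))):
    a=cv2.imread(f"pics/{n}_ri2.png",0)[b[1]:b[3],b[0]:b[2]]
    im=cv2.resize(a,None,fx=18,fy=18,interpolation=2)
    im=cv2.createCLAHE(6,(3,3)).apply(im);cv2.imwrite(f"pics/{n}_ri2f.png",im)
a=[cv2.imread(f"pics/{n}_ri2f.png") for n in("scene","side")];cv2.imwrite("pics/ri2f.png",cv2.resize(np.hstack(a),(800,400)))
E
```

```text
(no output)
```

View pics/ri2f.png

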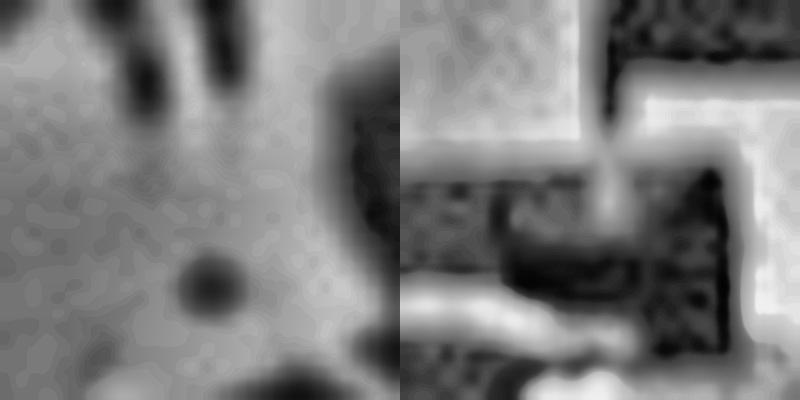

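```bash
python3 - <<'E'
from h import *
s=cam("scene");d=cam("side")
T=lambda a,b: tri([(lambda o,x:(o,x[0]))(*ray(s,a)),(lambda o,x:(o,x[0]))(*ray(d,b))])
for a in((306.75,191.9),(300.9,194.1)): print(T(a,(320.1,201)))
print("pivot",T((255+160/5-.4,120+150/5-.4),(270+445/5-.4,150+172/5-.4)))
E
```

```text
(array([ 0.577 , -0.001 ,  0.0705]), [np.float64(0.0007081767050832372), np.float64(0.0007081767050830499)])
(array([ 0.5771, -0.0108,  0.0645]), [np.float64(0.001065881673592973), np.float64(0.001065881673593056)])
pivot (array([ 0.5041, -0.0216,  0.1084]), [np.float64(5.45214774768256e-05), np.float64(5.452147747696921e-05)])
```

Call:
send_rows --pt "-0.0015 0.0023 0" --pt "-0.0015 0.0023 0.015" --pt "-0.0015 0.0023 0.025" --pt "-0.0015 0.0023 0.03" --pt "-0.0015 0.0023 0.03" --pt "-0.0015 0.0023 0.03" --twist '[0,0,0,0,0,0]' --jaw '[0.715,0.715,0.715,0.715,0.715,0.715]'

```text
time: 7.65
tcp_pos: [0.4535, -0.0364, 0.0773]
orientation: [-1.975, -2.442, 0.0]
force: [-0.3, -0.6, -2.6]
opening: 0.0613
```

```bash
cat > two.py <<'E'
from h import *
import sys,subprocess
tag=sys.argv[1];bs=[int(v) for v in sys.argv[2].split(",")];bd=[int(v) for v in sys.argv[3].split(",")];w=int(sys.argv[4])
for n in("scene","side"): subprocess.run(["python3","look.py",n,tag])
o=[]
for n,b in(("scene",bs),("side",bd)):
    a=cv2.imread(f"pics/{n}_{tag}.png")[b[1]:b[1]+w,b[0]:b[0]+w]
    a=cv2.normalize(a,None,0,255,32);o.append(cv2.resize(a,(400,400),interpolation=2))
cv2.imwrite(f"pics/two_{tag}.png",np.hstack(o))
E
python3 two.py ri3 280,175 295,185 40
```

```text
7.65 [ 0.4535 -0.0364  0.0773] yawx 102.06677993006473 z [-0.0005  0.0001 -1.    ] [-0.2513 -0.5534 -2.6315] 0.061297121194451666
7.7 [ 0.4538 -0.0365  0.0777] yawx 102.06212417153493 z [ 0.0002 -0.0001 -1.    ] [ 0.1928  0.1599 -1.6815] 0.06141667149665251
```

View pics/two_ri3.png

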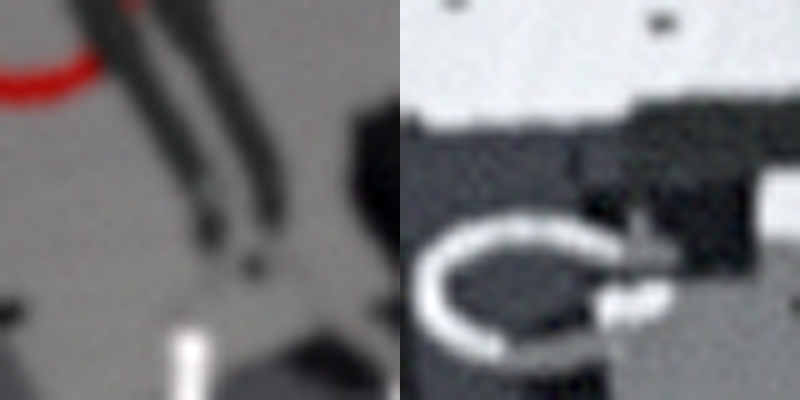

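The pin columns in both views line up with the notch midpoint, about (304,205) in scene and 319 in side. I lower the pins between the lugs.

Call:
send_rows --pt "0 0 0.004" --pt "0 0 0.008" --pt "0 0 0.011" --pt "0 0 0.011" --pt "0 0 0.011" --twist '[0,0,0,0,0]' --jaw '[0.715,0.715,0.715,0.715,0.715]'

```text
time: 8.17
tcp_pos: [0.4534, -0.0364, 0.066]
orientation: [-1.975, -2.442, 0.0]
force: [0.1, 0.9, -2.6]
opening: 0.0612
```

```bash
python3 two.py ri4 280,175 295,185 40
```

```text
8.1667 [ 0.4534 -0.0364  0.066 ] yawx 102.05929129947761 z [-0.0005  0.0001 -1.    ] [ 0.1439  0.8769 -2.6303] 0.06121411934766391
8.2167 [ 0.4536 -0.0365  0.0662] yawx 102.05830334343152 z [-0.0002 -0.     -1.    ] [ 0.1154  0.4674 -0.9985] 0.0612330433254986
```

View pics/two_ri4.png

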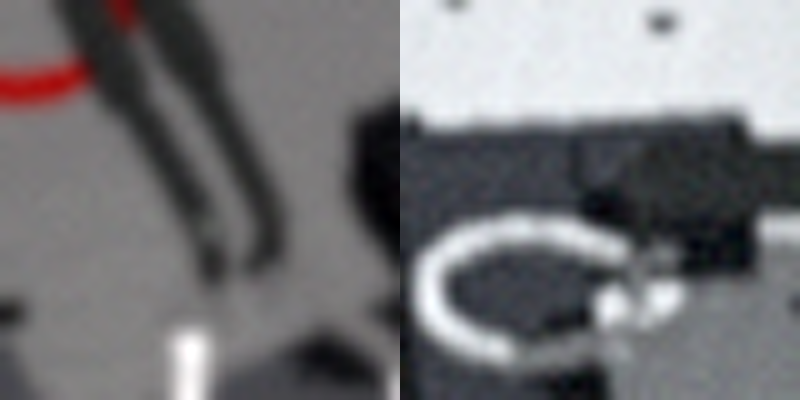

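Only the pliers' weight shows on the wrist, so the pins went in without contact. I start squeezing gradually.

Call:
send_rows --pt "0 0 0" --pt "0 0 0" --pt "0 0 -0.0005" --pt "0 0 -0.0005" --pt "0 0 -0.001" --pt "0 0 -0.001" --pt "0 0 -0.001" --twist '[0,0,0,0,0,0,0]' --jaw '[0.68,0.64,0.6,0.57,0.54,0.52,0.52]'

```text
time: 8.85
tcp_pos: [0.4537, -0.0365, 0.0673]
orientation: [1.976, 2.442, -0.0]
force: [-0.4, 0.2, -2.2]
opening: 0.0447
```

```bash
python3 two.py ri5 280,175 295,185 40
```

```text
8.85 [ 0.4537 -0.0365  0.0673] yawx 102.05773474309662 z [ 0.0001 -0.0001 -1.    ] [-0.4102  0.1565 -2.2059] 0.044700203089709525
8.9 [ 0.4537 -0.0365  0.0673] yawx 102.05889377573531 z [ 0.0001 -0.0001 -1.    ] [ 0.8064 -0.3476 -1.1958] 0.04465359564314436
```

View pics/two_ri5.png

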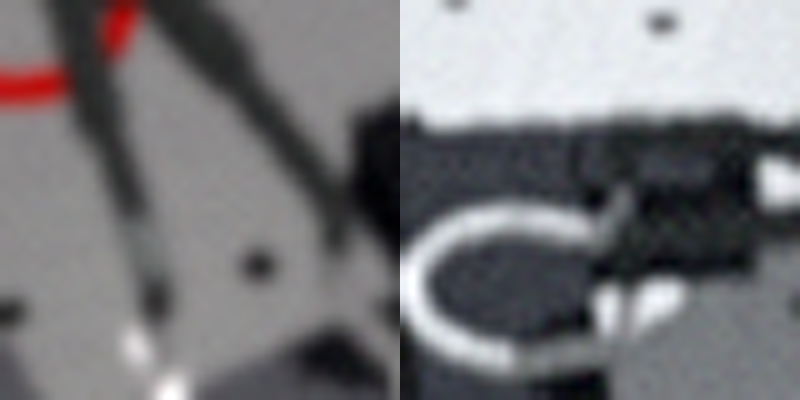

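The ring is spreading and the pins are in the notches (left one at (295,207) in scene). Squeeze to the stop.

Call:
send_rows --pt "0 0 0" --pt "0 0 -0.0005" --pt "0 0 -0.001" --pt "0 0 -0.001" --pt "0 0 -0.001" --pt "0 0 -0.001" --pt "0 0 -0.001" --pt "0 0 -0.001" --twist '[0,0,0,0,0,0,0,0]' --jaw '[0.5,0.47,0.44,0.4,0.3,0.15,0,0]'

```text
time: 9.62
tcp_pos: [0.4537, -0.0365, 0.0683]
orientation: [1.976, 2.442, -0.0]
force: [-0.2, -0.0, -1.7]
opening: 0.037
```

```bash
python3 two.py ri6 275,175 290,180 50
```

```text
9.6167 [ 0.4537 -0.0365  0.0683] yawx 102.05741136180087 z [-0.     -0.0001 -1.    ] [-0.2493 -0.0335 -1.6501] 0.03701396426593648
9.6667 [ 0.4536 -0.0365  0.0683] yawx 102.05425447538568 z [-0.     -0.0001 -1.    ] [-0.1696 -1.0996 -1.2109] 0.03658486426363448
```

View pics/two_ri6.png

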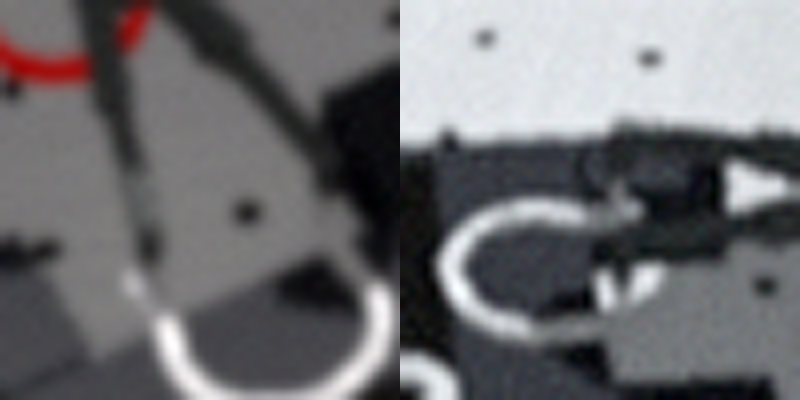

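Fully squeezed at 36.6 mm. Lift slowly and check that the ring comes along.

Call:
send_rows --pt "0 0 -0.003" --pt "0 0 -0.008" --pt "0 0 -0.015" --pt "0 0 -0.025" --pt "0 0 -0.04" --pt "0 0 -0.06" --pt "0 0 -0.08" --pt "0 0 -0.09" --pt "0 0 -0.095" --pt "0 0 -0.095" --twist '[0,0,0,0,0,0,0,0,0,0]' --jaw '[0,0,0,0,0,0,0,0,0,0]'

```text
time: 10.55
tcp_pos: [0.4543, -0.0368, 0.1645]
orientation: [1.975, 2.441, 0.001]
force: [0.0, -0.0, -2.4]
opening: 0.0368
```

```bash
python3 two.py li1 265,110 280,100 80
```

```text
10.55 [ 0.4543 -0.0368  0.1645] yawx 102.06010133323551 z [ 0.0019 -0.0009 -1.    ] [ 0.0375 -0.0067 -2.3871] 0.0367760664022556
10.6 [ 0.4538 -0.0366  0.1634] yawx 102.05740727141577 z [ 0.0004 -0.0002 -1.    ] [-0.3185 -0.1781 -1.9789] 0.036678488474092164
```

View pics/two_li1.png

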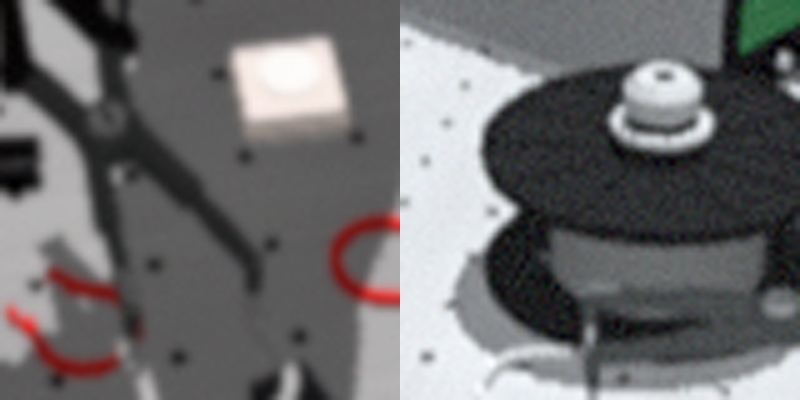

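Ring is lifted. A clearer crop follows.

```bash
python3 - <<'E'
from h import *
o=[]
for n,b in(("scene",(275,155)),("side",(290,155))):
    a=cv2.imread(f"pics/{n}_li1.png")[b[1]:b[1]+50,b[0]:b[0]+50]
    o.append(cv2.convertScaleAbs(cv2.resize(a,(400,400),interpolation=2),alpha=1.6,beta=-20))
cv2.imwrite("pics/li1c.png",np.hstack(o))
E
```

```text
(no output)
```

View pics/li1c.png

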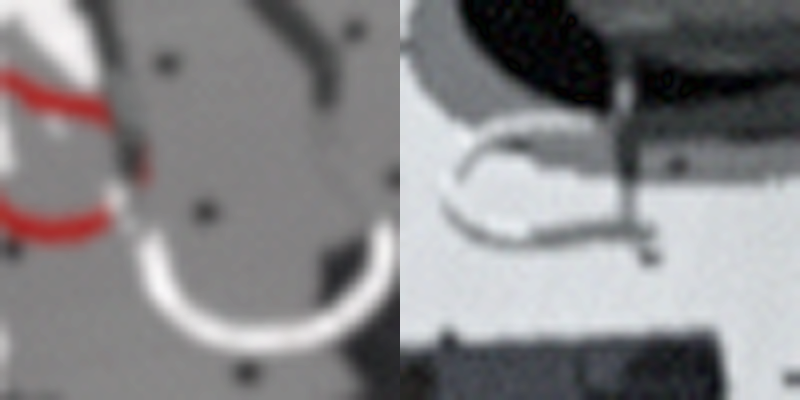

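View pics/side_li1.png

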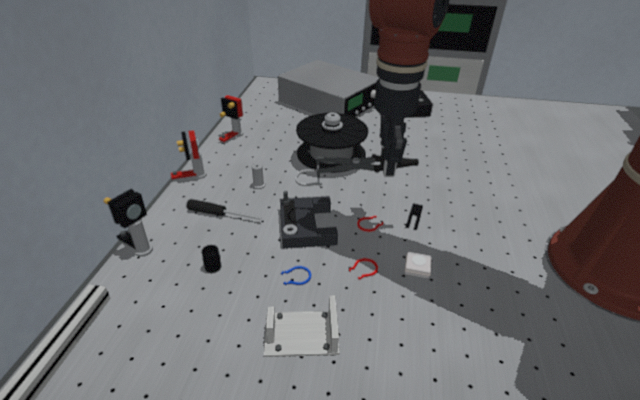

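The ring hangs on both pins and looks level (near lug at side (318,184)). Carry it to hover over the spindle, turning the pliers to about -25°.

Call:
send_rows --pt "-0.005 -0.001 -0.005" --pt "-0.02 -0.003 -0.012" --pt "-0.04 -0.007 -0.017" --pt "-0.063 -0.011 -0.017" --pt "-0.086 -0.015 -0.017" --pt "-0.109 -0.019 -0.017" --pt "-0.132 -0.023 -0.017" --pt "-0.152 -0.027 -0.017" --pt "-0.17 -0.03 -0.017" --pt "-0.179 -0.0315 -0.017" --twist '[1,4,8,13,18,23,28,32,35,37]' --jaw '[0,0,0,0,0,0,0,0,0,0]'

```text
time: 11.48
tcp_pos: [0.4597, -0.2201, 0.1795]
orientation: [-2.652, -1.682, 0.001]
force: [-0.5, 0.8, -1.7]
opening: 0.0366
```

Call:
send_rows --pt "0 0 0" --pt "0 0 0" --twist '[0,0]' --jaw '[0,0]'

```text
time: 11.65
tcp_pos: [0.4599, -0.2179, 0.1798]
orientation: [-2.647, -1.689, 0.0]
force: [0.2, -0.2, -1.9]
opening: 0.0369
```

```bash
python3 two.py sp2 110,170 300,80 60
```

```text
11.65 [ 0.4599 -0.2179  0.1798] yawx 65.06389427047259 z [-0.0009  0.001  -1.    ] [ 0.2492 -0.2117 -1.8949] 0.03690885475843915
11.7 [ 0.46   -0.2174  0.1799] yawx 65.1215601728177 z [-0.0007  0.0009 -1.    ] [ 0.6596 -0.7348 -1.8515] 0.03676288546412464
```

View pics/two_sp2.png

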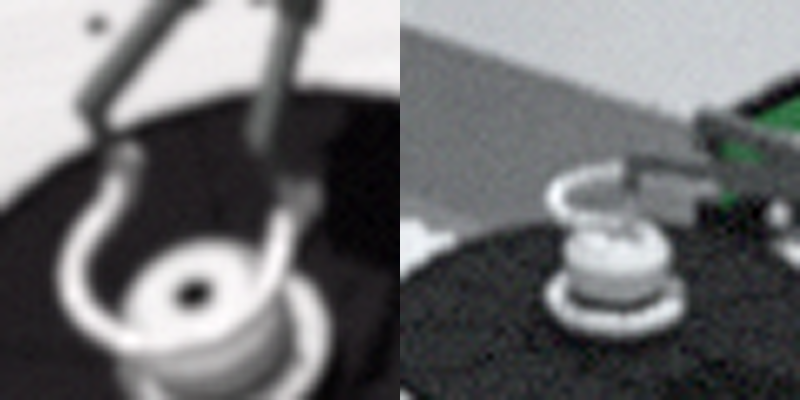

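```bash
python3 - <<'E'
from h import *
for n,b,k in(("scene",(112,180,162,230),12),("side",(310,95,360,135),14)):
    a=cv2.imread(f"pics/{n}_sp2.png")[b[1]:b[3],b[0]:b[2]]
    cv2.imwrite(f"pics/{n}_sp2c.png",cv2.resize(a,None,fx=k,fy=k,interpolation=2))
E
```

```text
(no output)
```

View pics/scene_sp2c.png

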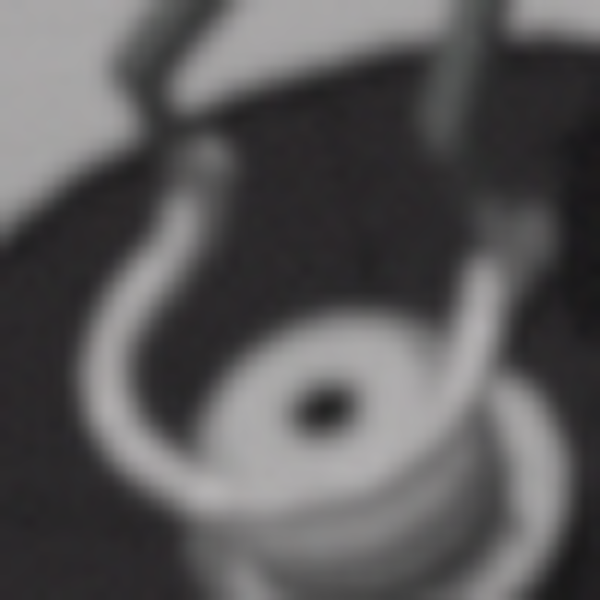

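View pics/side_sp2c.png

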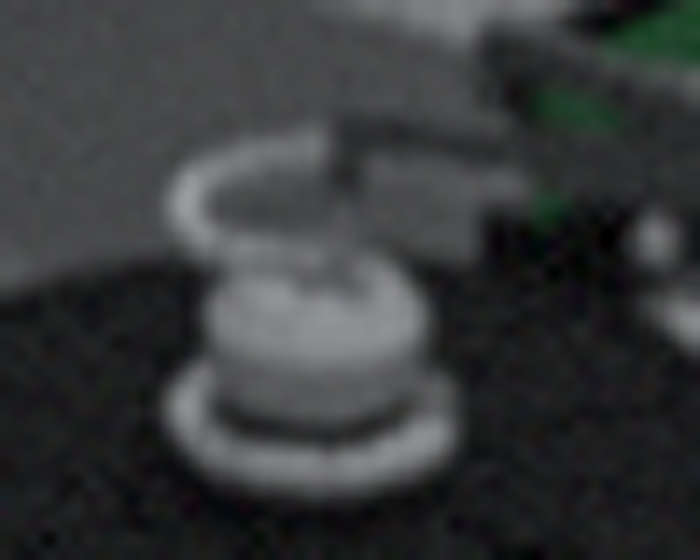

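```bash
cat > ringfit.py <<'E'
from h import *
def fit(name,pts,z,S=np.array([.5972,-.282])):
    c=cam(name);st=r.state();M=R.from_rotvec(st['orientation']).as_matrix()
    y=M[:2,1]/np.linalg.norm(M[:2,1]);x=np.array([-y[1],y[0]])
    P=plane(c,pts,z)[:,:2]-S
    return np.c_[P@y,P@x]*1000  # along pliers x, lateral (left), relative to spindle, mm
E
python3 - <<'E'
from ringfit import *
f=lambda p:[(112+a/12-.46,180+b/12-.46) for a,b in p]
print("outer",fit("scene",f([(80,370),(85,420),(110,460),(150,495),(195,515),(280,520),(350,500),(420,460),(470,410),(495,350),(505,300)]),.1425))
print("inner",fit("scene",f([(132,370),(145,420),(180,460)]),.1425))
print("lugs",fit("scene",f([(205,165),(515,230)]),.1445))
g=lambda p:[(310+a/14-.46,95+b/14-.46) for a,b in p]
print("side outer",fit("side",g([(165,200),(175,170),(210,145),(250,133),(300,128),(175,230),(200,255)]),.1435))
print("hole scene",fit("scene",f([(322,408)]),.124),"side",fit("side",g([(315,275)]),.124))
E
```

```text
outer [[ 10.904  -22.8782]
 [ 17.946  -18.7493]
 [ 22.9305 -12.7868]
 [ 26.7465  -5.3049]
 [ 28.2978   1.7585]
 [ 26.6432  12.8931]
 [ 21.9031  20.5133]
 [ 14.3083  26.9035]
 [  5.7629  30.1542]
 [ -3.6468  29.5781]
 [-11.29    27.6798]]
inner [[  9.4397 -16.1198]
 [ 16.2643 -11.0028]
 [ 20.977   -3.8013]]
lugs [[-21.9119 -19.7148]
 [-20.8691  25.568 ]]
side outer [[ 16.8293  24.2655]
 [ 22.3126  13.4113]
 [ 23.2708   1.4027]
 [ 20.5121  -6.8831]
 [ 14.7136 -13.8871]
 [  8.7483  32.8743]
 [ -0.1087  38.238 ]]
hole scene [[-0.2383  0.2732]] side [[ 2.4483 -1.5014]]
```

Scene and side disagree on where the ring is: scene puts it about 2 mm forward and 3 mm left, while side implies it is further back or lower. I check the heights of the pivot, jaw tips and ring directly.

```bash
python3 - <<'E'
from h import *
for n,b,k in(("scene",(110,135,190,225),8),("side",(315,85,415,140),8)):
    a=cv2.imread(f"pics/{n}_sp2.png")[b[1]:b[3],b[0]:b[2]]
    a=cv2.convertScaleAbs(a,alpha=1.5);cv2.imwrite(f"pics/{n}_sp2d.png",cv2.resize(a,None,fx=k,fy=k,interpolation=2)[:600])
E
```

```text
(no output)
```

View pics/scene_sp2d.png

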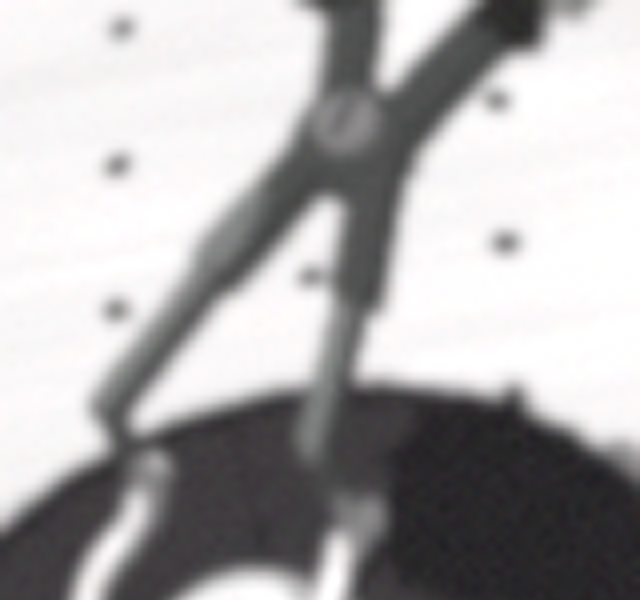

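View pics/side_sp2d.png

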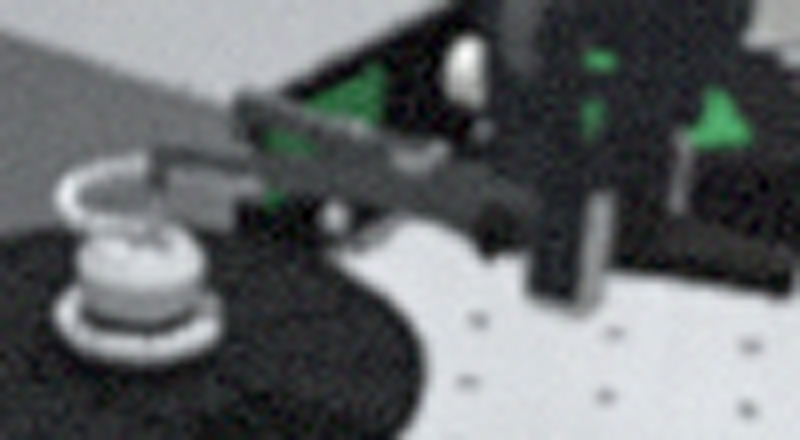

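```bash
python3 - <<'E'
from h import *
s=cam("scene");d=cam("side")
T=lambda a,b: tri([(lambda o,x:(o,x[0]))(*ray(s,a)),(lambda o,x:(o,x[0]))(*ray(d,b))])
f=lambda a:(110+a[0]/8-.44,135+a[1]/8-.44);g=lambda a:(315+a[0]/8-.44,85+a[1]/8-.44)
st=r.state();M=R.from_rotvec(st['orientation']).as_matrix();print(st['tcp_pos'])
for n,a,b in(("pivot",(345,120),(418,150)),("Ljaw top end",(312,450),(155,150)),("Rjaw top end",(100,405),(243,100)),("L lug",(360,515),(160,195))):
    p,e=T(f(a),g(b));print(n,p,"err",e[0],"tool",M.T@(p-st['tcp_pos']),"rel groove axis",p[:2]-[.5972,-.282])
E
```

```text
[ 0.4601 -0.2172  0.1801]
pivot [ 0.5149 -0.242   0.1783] err 0.000596155082953311 tool [0.0005 0.0601 0.0017] rel groove axis [-0.0823  0.04  ]
Ljaw top end [ 0.5903 -0.2523  0.1676] err 0.0006548038937556 tool [0.0229 0.1329 0.0124] rel groove axis [-0.0069  0.0297]
Rjaw top end [ 0.57   -0.293   0.1676] err 0.0006610644576872331 tool [-0.0226  0.1316  0.0124] rel groove axis [-0.0272 -0.011 ]
L lug [ 0.591  -0.2499  0.1516] err 0.003428641239257723 tool [0.0254 0.1325 0.0284] rel groove axis [-0.0062  0.0321]
```

```bash
python3 - <<'E'
from h import *
d=cam("side");s=cam("scene")
o,v=ray(d,[(330.3,103.7),(327.5,113.6)])
for k,y in((0,-.3055),(1,-.2535)):
    t=(y-o[1])/v[k,1];print("side edge",o+t*v[k])
# rays for scene lower outer edge
o,v=ray(s,[(112+260/12-.46,180+520/12-.46)])
for z in(.133,.136,.139,.142): t=(z-o[2])/v[0,2];print(o+t*v[0])
E
```

```text
side edge [ 0.6071 -0.3055  0.1412]
side edge [ 0.6053 -0.2535  0.1392]
[ 0.6196 -0.287   0.133 ]
[ 0.6217 -0.2861  0.136 ]
[ 0.6238 -0.2851  0.139 ]
[ 0.6259 -0.2842  0.142 ]
```

```bash
python3 look.py wrist sp3; python3 - <<'E'
from h import *
import pickle
def world(n,tag,c):
    D=np.load(f"pics/{n}_{tag}.npy");v,u=np.mgrid[0:400,0:640];uv=np.c_[u.ravel(),v.ravel()].astype(float)
    nn=cv2.undistortPoints(uv.reshape(-1,1,2),c['intrinsics'],c['dist_coeffs']).reshape(-1,2)
    P=np.c_[nn,np.ones(len(nn))]*D.reshape(-1,1);W=c['world_to_cam'];return ((P-W[:3,3])@W[:3,:3]).reshape(400,640,3),D
st=pickle.load(open("pics/wrist_sp3.pkl","rb"))
for n,tag,c in(("scene","sp2",cam("scene")),("side","sp2",cam("side")),("wrist","sp3",cam("wrist",st))):
    P,D=world(n,tag,c);np.save(f"pics/{n}_{tag}_P.npy",P)
    M=R.from_rotvec(st['orientation']).as_matrix()
    S=np.array([.5972,-.282]);y=M[:2,1];x=np.array([-y[1],y[0]])
    Q=P[...,:2]-S;fw=Q@y*1000;la=Q@x*1000;z=P[...,2]*1000
    ok=(D>0)&(abs(la)<45)&(fw>-300)&(fw<40)&(z>128)&(z<185)
    # bin along fw
    for lo in range(-290,40,10):
        k=ok&(fw>=lo)&(fw<lo+10)&(abs(la)<36)
        if k.sum()>3: print(n,lo,k.sum(),"z pct10/50/90",np.percentile(z[k],[10,50,90]).round(1),"lat",np.percentile(la[k],[2,98]).round(1))
E
```

```text
11.75 [ 0.4601 -0.2172  0.1801] yawx 65.14952113750799 z [-0.0004  0.0006 -1.    ] [ 0.3397  0.0169 -1.227 ] 0.036579241520731574
scene -210 14 z pct10/50/90 [171.5 177.2 180.4] lat [4.7 9.4]
scene -180 4 z pct10/50/90 [177.8 178.6 179.3] lat [-10.1  -2.4]
scene -170 48 z pct10/50/90 [171.5 178.  179.7] lat [-17.4   0.3]
scene -160 103 z pct10/50/90 [169.2 177.9 183.1] lat [-16.9  35.8]
scene -150 199 z pct10/50/90 [166.1 177.2 183. ] lat [-29.5  34.7]
scene -140 84 z pct10/50/90 [171.7 177.6 179.3] lat [-20.   27.4]
scene -130 130 z pct10/50/90 [170.1 176.3 178.8] lat [-23.5  28.9]
scene -120 89 z pct10/50/90 [168.7 175.  176.6] lat [-14.5  21.3]
scene -110 85 z pct10/50/90 [169.8 175.  176.4] lat [-10.7  18.2]
scene -100 77 z pct10/50/90 [170.3 176.2 179.7] lat [-8.8 14.7]
scene -90 101 z pct10/50/90 [171.  175.5 179.5] lat [-9.9 15.1]
scene -80 100 z pct10/50/90 [167.3 173.5 175.4] lat [-12.7  17.7]
scene -70 83 z pct10/50/90 [167.5 173.4 175. ] lat [-14.9  20.1]
scene -60 90 z pct10/50/90 [166.7 172.3 174.9] lat [-15.3  21.6]
scene -50 61 z pct10/50/90 [166.6 171.3 172.9] lat [-1
[... 2082 characters left out ...]
.7 179.2 180.2] lat [-4.4  7.8]
wrist -200 1050 z pct10/50/90 [177.8 179.  179.9] lat [-5.7  8.8]
wrist -190 1300 z pct10/50/90 [177.6 178.8 179.6] lat [-7.9 11.2]
wrist -180 1376 z pct10/50/90 [177.  178.4 179.3] lat [-10.4  13.7]
wrist -170 2402 z pct10/50/90 [166.2 177.8 180.5] lat [-23.5  26.7]
wrist -160 2157 z pct10/50/90 [167.3 177.5 180.4] lat [-29.8  32.8]
wrist -150 1106 z pct10/50/90 [176.6 177.7 178.8] lat [-17.   20.1]
wrist -140 879 z pct10/50/90 [176.2 177.4 178.3] lat [-18.5  21.5]
wrist -130 1202 z pct10/50/90 [170.5 175.7 178.1] lat [-20.4  23.6]
wrist -120 359 z pct10/50/90 [167.6 174.5 175.6] lat [-15.5  18. ]
wrist -110 4 z pct10/50/90 [165.7 166.1 166.8] lat [-2.5  6.1]
```

View pics/wrist_sp3.png

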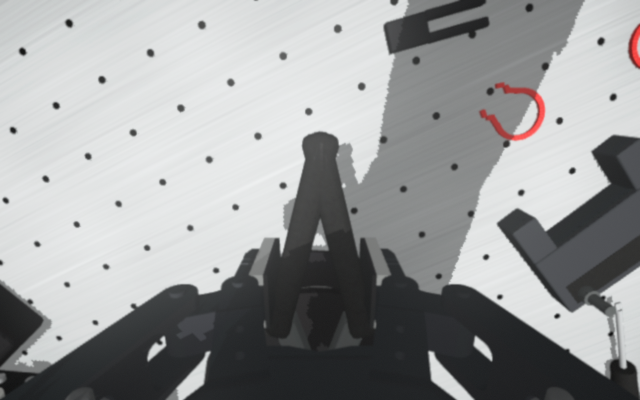

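Depth gives a consistent answer. The ring's top is at 139-140 mm (underside about 135.5), it tilts about 1.7° nose-down, and it sits about 2.5 mm left. Next, the forward position.

```bash
cat > ringpos.py <<'E'
from h import *
import sys,pickle
tag=sys.argv[1];zl,zh=float(sys.argv[2]),float(sys.argv[3])
def world(n,tag,c):
    D=np.load(f"pics/{n}_{tag}.npy");v,u=np.mgrid[0:400,0:640];uv=np.c_[u.ravel(),v.ravel()].astype(float)
    nn=cv2.undistortPoints(uv.reshape(-1,1,2),c['intrinsics'],c['dist_coeffs']).reshape(-1,2)
    P=np.c_[nn,np.ones(len(nn))]*D.reshape(-1,1);W=c['world_to_cam'];return ((P-W[:3,3])@W[:3,:3]).reshape(400,640,3),D
S=np.array([.5972,-.282])
for n in("scene","side"):
    st=pickle.load(open(f"pics/{n}_{tag}.pkl","rb"));M=R.from_rotvec(st['orientation']).as_matrix();y=M[:2,1]/np.linalg.norm(M[:2,1]);x=np.array([-y[1],y[0]])
    P,D=world(n,tag,cam(n));Q=P[...,:2]-S;fw=Q@y*1000;la=Q@x*1000;z=P[...,2]*1000
    ok=(D>0)&(z>zl)&(z<zh)&(abs(la)<36)&(fw>-12)&(fw<36)&(np.hypot(fw,la)>14)
    a=np.c_[fw[ok],la[ok],z[ok]]
    print(n,len(a),"fw max",np.percentile(a[:,0],[95,99,100]).round(1))
    k=(a[:,0]<12)&(a[:,0]>-10)
    L=a[k&(a[:,1]>0)];Rr=a[k&(a[:,1]<0)];print(" left arm med",np.median(L[:,1]).round(1),"right",np.median(Rr[:,1]).round(1),"mid",((np.median(L[:,1])+np.median(Rr[:,1]))/2).round(1))
    A=np.c_[2*a[:,:2],np.ones(len(a))]
    h=a[a[:,0]>4];A=np.c_[2*h[:,:2],np.ones(len(h))];s=np.linalg.lstsq(A,(h[:,:2]**2).sum(1),rcond=None)[0];print(" head circle",s[:2].round(2),"R",np.sqrt(s[2]+s[0]**2+s[1]**2).round(2))
    B=np.c_[a[:,:2],np.ones(len(a))];p=np.linalg.lstsq(B,a[:,2],rcond=None)[0];print(" plane slope deg fw,lat",np.degrees(p[:2]).round(2),"z at axis",p[2].round(2), "z90",np.percentile(a[:,2],90))
    # nose top centre
    k=(D>0)&(z>122)&(z<126)&(np.hypot(fw,la)<20)
    print(" nose top",k.sum(),fw[k].mean().round(2) if k.sum() else 0,la[k].mean().round(2) if k.sum() else 0,np.median(z[k]) if k.sum() else 0)
E
python3 ringpos.py sp2 134 143
```

```text
scene 216 fw max [23.8 24.6 25. ]
 left arm med 25.8 right -20.6 mid 2.6
 head circle [-1.52  2.28] R 25.29
 plane slope deg fw,lat [-1.83 -0.32] z at axis 139.62 z90 141.2211533109067
 nose top 174 -0.26 0.87 123.96839808720355
side 64 fw max [23.  24.6 24.8]
 left arm med 25.4 right -20.7 mid 2.3
 head circle [-2.82  2.03] R 25.78
 plane slope deg fw,lat [-1.43  1.04] z at axis 138.87 z90 140.5160602197243
 nose top 38 -2.39 5.84 123.97744378158944
```

Call:
send_rows --pt "-0.0012 0.0006 0" --pt "-0.0024 0.0013 0.004" --pt "-0.0024 0.0013 0.008" --pt "-0.0024 0.0013 0.011" --pt "-0.0024 0.0013 0.011" --pt "-0.0024 0.0013 0.011" --twist '[0,0,0,0,0,0]' --jaw '[0,0,0,0,0,0]'

```text
time: 12.3
tcp_pos: [0.4602, -0.2206, 0.1689]
orientation: [-2.648, -1.689, 0.0]
force: [-0.1, 0.3, -2.1]
opening: 0.0367
```

```bash
python3 two.py sp4 117,187 310,95 45; python3 ringpos.py sp4 124.7 132
```

```text
12.3 [ 0.4602 -0.2206  0.1689] yawx 65.06386995660941 z [-0.0005  0.0004 -1.    ] [-0.1375  0.3468 -2.0867] 0.036738037614725896
12.35 [ 0.4603 -0.2207  0.1691] yawx 65.05968832702504 z [-0.0003  0.0002 -1.    ] [ 0.44   -0.2093 -2.107 ] 0.03716776879113857
scene 227 fw max [24.9 26.  26.4]
 left arm med 23.7 right -22.8 mid 0.4
 head circle [ 0.86 -0.11] R 24.04
 plane slope deg fw,lat [-1.43 -0.35] z at axis 128.83 z90 130.29489513902718
 nose top 213 1.55 2.64 123.9051080352733
side 58 fw max [24.6 26.4 26.5]
 left arm med 22.0 right -23.7 mid -0.8
 head circle [ 0.92 -1.29] R 24.88
 plane slope deg fw,lat [-1.86  0.72] z at axis 128.36 z90 129.86795842219468
 nose top 36 0.13 -1.24 124.11237256988314
```

View pics/two_sp4.png

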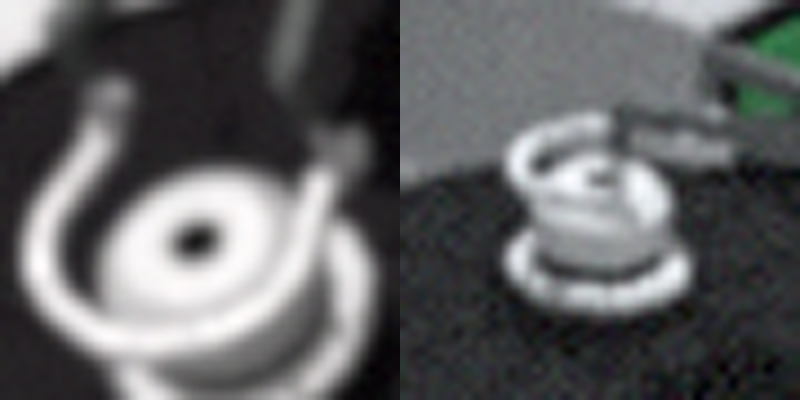

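The ring is centred: lateral offset within 0.5 mm, head at 26.3 mm against 26 expected. Lower over the nose while watching the force.

Call:
send_rows --pt "0 0 0.003" --pt "0 0 0.006" --pt "0 0 0.009" --pt "0 0 0.012" --pt "0 0 0.012" --pt "0 0 0.012" --twist '[0,0,0,0,0,0]' --jaw '[0,0,0,0,0,0]'

```text
time: 12.9
tcp_pos: [0.4603, -0.2207, 0.157]
orientation: [-2.648, -1.689, 0.0]
force: [0.6, 0.3, -1.4]
opening: 0.0368
```

```bash
python3 two.py sp5 117,187 310,95 45; python3 ringpos.py sp5 111.5 119
```

```text
12.9 [ 0.4603 -0.2207  0.157 ] yawx 65.05799757544854 z [-0.0004  0.0002 -1.    ] [ 0.5837  0.3122 -1.4367] 0.03682939120839914
12.95 [ 0.4604 -0.2208  0.1572] yawx 65.05717198460385 z [-0.0001 -0.     -1.    ] [ 0.0605  0.0177 -1.6342] 0.03689572397105778
scene 257 fw max [25.3 26.3 26.6]
 left arm med 21.9 right -22.9 mid -0.5
 head circle [ 2.22 -0.38] R 22.28
 plane slope deg fw,lat [-0.61 -0.33] z at axis 116.79 z90 118.34324274607064
 nose top 229 1.8 2.26 123.88615708930712
side 49 fw max [25.6 27.4 27.7]
 left arm med 21.9 right -24.5 mid -1.3
 head circle [9.67 4.1 ] R 16.32
 plane slope deg fw,lat [-0.68  1.18] z at axis 116.42 z90 118.24221106843312
 nose top 44 -0.01 3.53 123.79837613104857
```

View pics/two_sp5.png

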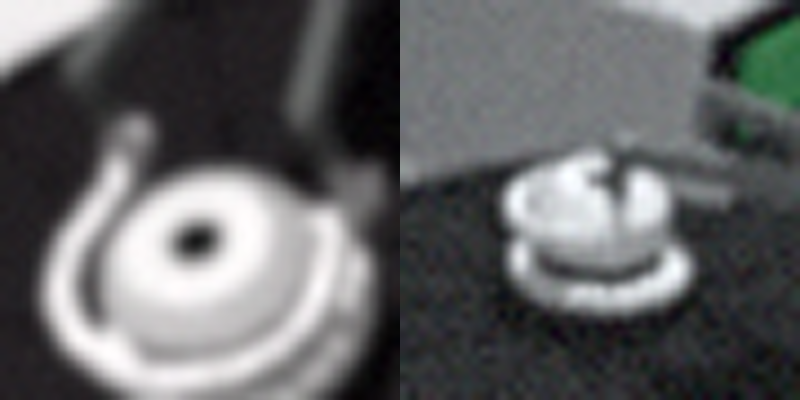

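Call:
send_rows --pt "0 0 0.003" --pt "0 0 0.006" --pt "0 0 0.009" --pt "0 0 0.009" --pt "0 0 0.009" --twist '[0,0,0,0,0]' --jaw '[0,0,0,0,0]'

```text
time: 13.42
tcp_pos: [0.4602, -0.2207, 0.1479]
orientation: [-2.648, -1.689, 0.0]
force: [-0.7, 0.6, -0.5]
opening: 0.037
```

```bash
python3 two.py sp6 117,187 310,95 45; python3 ringpos.py sp6 102.3 110
```

```text
13.4167 [ 0.4602 -0.2207  0.1479] yawx 65.05785701850482 z [-0.0005  0.0003 -1.    ] [-0.6723  0.5623 -0.5098] 0.03702886561235477
13.4667 [ 0.4603 -0.2208  0.1482] yawx 65.05769453802696 z [-0.0002  0.0001 -1.    ] [ 0.5108  0.1549 -1.4285] 0.03705530426660923
scene 217 fw max [24.8 26.1 27. ]
 left arm med 22.4 right -23.8 mid -0.7
 head circle [ 1.76 -0.49] R 22.79
 plane slope deg fw,lat [-2.46 -1.11] z at axis 108.09 z90 109.37197681320626
 nose top 223 1.64 2.41 123.94550389357204
side 39 fw max [24.1 27.7 27.8]
 left arm med 22.4 right -22.4 mid 0.0
 head circle [12.48  8.56] R 13.16
 plane slope deg fw,lat [-2.3   1.12] z at axis 107.59 z90 109.65659216861854
 nose top 36 4.14 2.22 123.85189705656566
```

View pics/two_sp6.png

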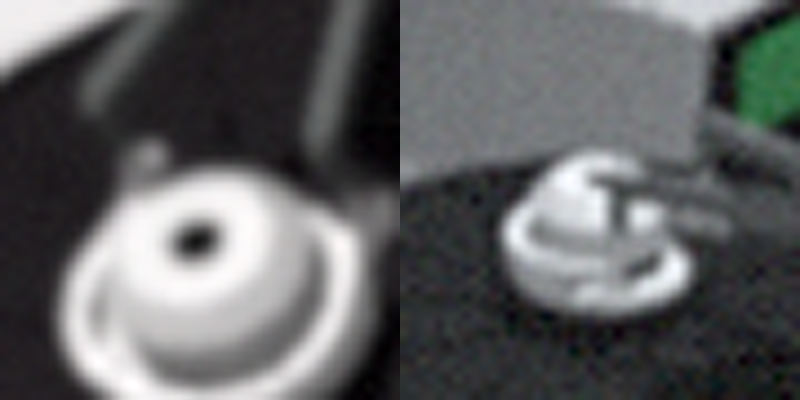

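Call:
send_rows --pt "0 0 0.001" --pt "0 0 0.002" --pt "0 0 0.0025" --pt "0 0 0.0025" --pt "0 0 0.0025" --twist '[0,0,0,0,0]' --jaw '[0,0,0,0,0]'

```text
time: 13.93
tcp_pos: [0.4604, -0.2209, 0.1458]
orientation: [2.649, 1.689, -0.0]
force: [-0.1, -0.4, -1.1]
opening: 0.0369
```

```bash
python3 two.py sp7 117,187 310,95 45; python3 ringpos.py sp7 101.5 108;
```

```text
13.9333 [ 0.4604 -0.2209  0.1458] yawx 65.05590847392628 z [-0.     -0.0001 -1.    ] [-0.0526 -0.4155 -1.0954] 0.036869334053051324
13.9833 [ 0.4604 -0.2208  0.1458] yawx 65.05901751661902 z [ 0.     -0.0001 -1.    ] [-0.6058 -0.4718 -2.0218] 0.037021867772316995
scene 226 fw max [25.3 26.6 27.1]
 left arm med 21.8 right -24.0 mid -1.1
 head circle [ 3.   -0.51] R 21.96
 plane slope deg fw,lat [-1.1  -0.18] z at axis 105.58 z90 107.21483370286376
 nose top 224 1.74 2.22 123.80144115605512
side 49 fw max [25.5 27.5 27.6]
 left arm med 20.7 right -23.6 mid -1.4
 head circle [13.55  8.21] R 12.28
 plane slope deg fw,lat [-0.8   0.62] z at axis 105.01 z90 106.98266501069715
 nose top 44 3.53 2.7 123.79296794991797
```

View pics/two_sp7.png

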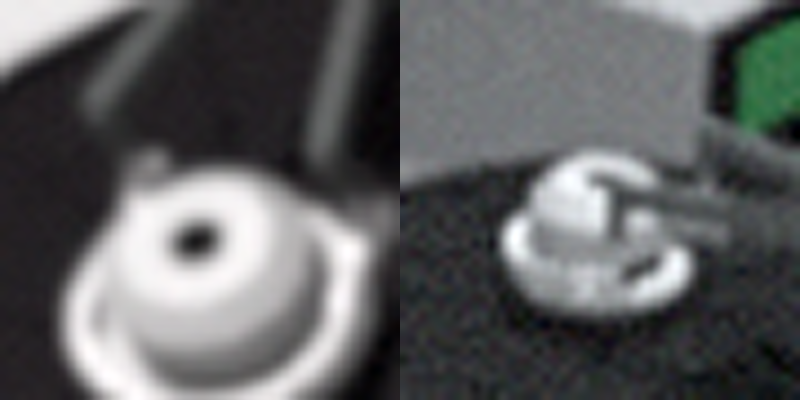

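Call:
send_rows --pt "0 0 0.0005" --pt "0 0 0.001" --pt "0 0 0.001" --pt "0 0 0.001" --twist '[0,0,0,0]' --jaw '[0,0,0,0]'

```text
time: 14.37
tcp_pos: [0.4604, -0.2208, 0.1447]
orientation: [2.649, 1.689, -0.0]
force: [-0.5, 0.2, -2.2]
opening: 0.0366
```

```bash
python3 two.py sp8 117,187 310,95 45; python3 ringpos.py sp8 101.5 107.5;
```

```text
14.3667 [ 0.4604 -0.2208  0.1447] yawx 65.05713884801824 z [-0.0001 -0.     -1.    ] [-0.4587  0.249  -2.1708] 0.03659208745949802
14.4167 [ 0.4604 -0.2209  0.1448] yawx 65.05903002990223 z [-0.     -0.0001 -1.    ] [-0.2888 -0.3452 -2.6376] 0.0370569829544129
scene 212 fw max [24.9 26.7 27.7]
 left arm med 22.3 right -24.5 mid -1.1
 head circle [ 2.19 -0.38] R 22.66
 plane slope deg fw,lat [-1.86 -0.43] z at axis 105.13 z90 106.55228114666733
 nose top 220 1.82 2.2 124.0042571819675
side 38 fw max [26.  28.  28.5]
 left arm med 21.5 right -24.1 mid -1.3
 head circle [13.38  8.27] R 12.8
 plane slope deg fw,lat [-1.93  1.28] z at axis 104.26 z90 106.33665476741093
 nose top 43 3.09 1.86 123.94021749226334
```

Call:
send_rows --pt "0 0 0.0006" --pt "0 0 0.0006" --pt "0 0 0.0006" --twist '[0,0,0]' --jaw '[0,0,0]'

```text
time: 14.72
tcp_pos: [0.4604, -0.2208, 0.1441]
orientation: [2.649, 1.689, -0.0]
force: [-0.2, 0.4, -1.4]
opening: 0.0371
```

```bash
python3 two.py sp9 117,187 310,95 45; python3 ringpos.py sp9 101.5 107.5|grep -E "plane|scene|side"; python3 - <<'E'
from h import *
for k in range(3):
    r.grab_frame("side");s=r.state();print(s['force'],s['moment'],s['tcp_pos'])
E
```

```text
14.7167 [ 0.4604 -0.2208  0.1441] yawx 65.05314392229724 z [-0. -0. -1.] [-0.1619  0.36   -1.3678] 0.03711318270175539
14.7667 [ 0.4604 -0.2208  0.1442] yawx 65.05886431226878 z [-0.     -0.0001 -1.    ] [-0.148  -0.3394 -2.6746] 0.03678417384114487
scene 218 fw max [25.3 26.7 27.4]
 plane slope deg fw,lat [-1.69 -0.45] z at axis 104.87 z90 106.29949695835644
side 41 fw max [25.5 27.5 28.6]
 plane slope deg fw,lat [-1.56  0.76] z at axis 104.21 z90 105.83388619427275
[ 0.1255  0.3047 -1.8529] [-0.0053  0.0967 -0.0562] [ 0.4604 -0.2208  0.1442]
[ 0.5754 -0.1071 -1.5296] [0.006  0.1317 0.0285] [ 0.4604 -0.2209  0.1442]
[-0.5448 -0.1231 -1.7044] [0.0533 0.0317 0.0012] [ 0.4604 -0.2209  0.1442]
```

View pics/two_sp9.png

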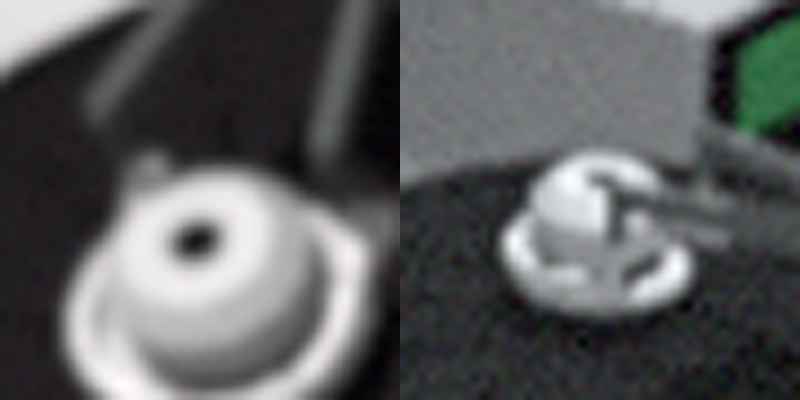

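Call:
send_rows --pt "0 0 0.0005" --pt "0 0 0.0005" --pt "0 0 0.0005" --twist '[0,0,0]' --jaw '[0,0,0]'

```text
time: 15.22
tcp_pos: [0.4604, -0.2209, 0.1437]
orientation: [2.649, 1.689, -0.0]
force: [-0.3, -0.2, -0.7]
opening: 0.0369
```

```bash
python3 two.py sp10 117,187 310,95 45; python3 ringpos.py sp10 101.5 107.5; python3 - <<'E'
from h import *
f=[]
for k in range(4):
    r.grab_frame("side");s=r.state();f.append(np.r_[s['force'],s['moment'],s['tcp_pos'][2]])
print(np.mean(f,0))
E
```

```text
15.2167 [ 0.4604 -0.2209  0.1437] yawx 65.05705112109862 z [-0.     -0.0001 -1.    ] [-0.309  -0.222  -0.6786] 0.03689274387898256
15.2667 [ 0.4604 -0.2208  0.1437] yawx 65.05633055234038 z [ 0.     -0.0001 -1.    ] [ 0.1173 -0.5688 -1.4353] 0.03686142740779563
scene 222 fw max [25.2 26.3 26.6]
 left arm med 22.4 right -23.9 mid -0.8
 head circle [ 3.18 -0.37] R 21.79
 plane slope deg fw,lat [-1.71  0.13] z at axis 104.83 z90 106.43029918338203
 nose top 230 1.95 2.23 123.94944785876606
side 48 fw max [25. 27. 27.]
 left arm med 22.6 right -22.2 mid 0.2
 head circle [13.32 10.32] R 11.85
 plane slope deg fw,lat [-0.81 -0.73] z at axis 104.46 z90 106.06929761342016
 nose top 44 3.08 2.09 124.08206041059006
[ 0.2265  0.0417 -1.6959  0.03    0.0282  0.0153  0.1437]
```

```bash
python3 - <<'E'
from h import *
o=[]
for n,b in(("scene",(112,180)),("side",(305,90))):
    a=cv2.imread(f"pics/{n}_sp10.png")[b[1]:b[1]+50,b[0]:b[0]+50]
    o.append(cv2.resize(a,(400,400),interpolation=2))
full=cv2.resize(cv2.imread("pics/scene_sp10.png"),(320,200));full2=cv2.resize(cv2.imread("pics/side_sp10.png"),(320,200))
can=np.zeros((600,800,3),np.uint8);can[:400]=np.hstack(o);can[400:,:320]=full;can[400:,400:720]=full2
cv2.imwrite("pics/final.png",can)
E
```

```text
(no output)
```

View pics/final.png

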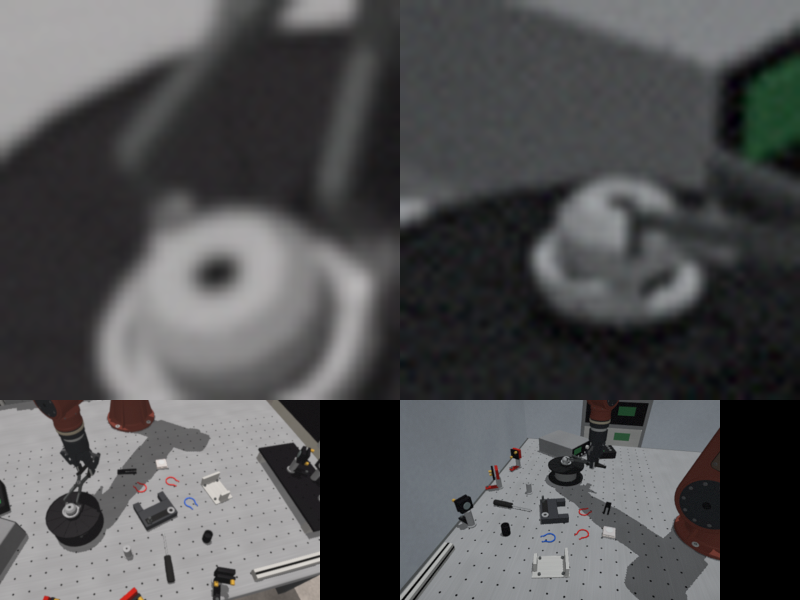

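The ring surrounds the shaft just above the washer, spread on both pins, and everything else in view is in its place. Handing in.

```bash
python3 -c "
from plant import r
s=r.state();print(s['time'],s['opening'],s['force']);print(r.hand_in())"
```

```text
15.5167 0.03660405271943782 [-0.17666362  0.09084629 -1.70185678]
the job is handed in; nothing more can be done
None
```

I picked up the pliers, spread the grey ring on the kit tray with them, and carried it over the spindle nose to the groove. I handed in at 15.5 s with the handles still squeezed and the ring held open.

**Last checks:**
- **Grip:** the opening is 36.6 mm, so the handles are at their stop and the ring is fully spread.
- **Centring:** within about 1 mm of the spindle axis.
- **Height:** the ring's underside is about 0.5 mm above the washer by depth, and within about 1 mm of it by arm position. The wrist force still shows only the weight of the pliers and ring, so it is not pressing on the washer.
- **Other items:** the final pictures show them where they were.

**Less certain:**
- **Tilt:** the pliers sit about 1–2° nose-down in the grip, so the ring has a slight forward tilt. I could not correct this with the moves available.
- **View disagreement:** before the ring went over the nose, the scene and side pictures disagreed by several mm on where it was. The depth readings showed it hung about 6 mm lower than I had assumed, so I re-centred it with them.
- **Side view fits:** with the nose inside the ring, the side view's circle fits were unreliable, so I did not use them.

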